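# Work tumbling beads through a bar sieve with a paddle

## Task

The finished parts have come out of the tumbler together with the tumbling beads. Take the orange paddle from its slanted wooden block and stir the beads in the round bar sieve with it until every bead has dropped between the bars into the pan below and only the two brass bushes lie on top, then slide the paddle fully home in its slot again. Stir gently: the sieve stays upright and about where it stands, fingers stay out of it, and the oil can and tape measure are left alone.

Things in the scene. Friction and masses are not known exactly. Their poses are not given: they have to be found in the camera images.
- sieve: round steel bar sieve clipped on its catch pan, one loose unit of about 1.6 kg, 200 mm across, 112 mm high, wall 5 mm. Origin: centre of the underside, z up; the bars run along its x. The pan's floor is 6 mm above the origin
- grate (a point): centre of the sieve's grate, level with the tops of the bars (66 mm above the sieve's origin, 46 mm below the rim); axes as the sieve. Six bars, 6 mm wide, 8 mm thick, lie along x at y = -70, -42, -14, 14, 42, 70 mm; the 22 mm slots between them, and the middle 68 mm of the gap between each outer bar and the wall, are open to the pan
- bead_1: chunky green ceramic tumbling bead, round-ended cylinder 15 mm thick and 36 mm long, 18 g, rolls easily. Origin: its centre; long axis along its own y. At the start it lies on the bars, more or less across them; turned roughly along a slot, or pushed endways until its middle is over a bar, it tips and drops through
- bead_2: chunky green ceramic tumbling bead, round-ended cylinder 15 mm thick and 36 mm long, 18 g, rolls easily. Origin: its centre; long axis along its own y. At the start it lies on the bars, more or less across them; turned roughly along a slot, or pushed endways until its middle is over a bar, it tips and drops through
- bead_3: chunky green ceramic tumbling bead, round-ended cylinder 15 mm thick and 36 mm long, 18 g, rolls easily. Origin: its centre; long axis along its own y. At the start it lies on the bars, more or less across them; turned roughly along a slot, or pushed endways until its middle is over a bar, it tips and drops through
- bead_4: chunky green ceramic tumbling bead, round-ended cylinder 15 mm thick and 36 mm long, 18 g, rolls easily. Origin: its centre; long axis along its own y. At the start it lies on the bars, more or less across them; turned roughly along a slot, or pushed endways until its middle is over a bar, it tips and drops through
- bead_5: chunky green ceramic tumbling bead, round-ended cylinder 15 mm thick and 36 mm long, 18 g, rolls easily. Origin: its centre; long axis along its own y. At the start it lies on the bars, more or less across them; turned roughly along a slot, or pushed endways until its middle is over a bar, it tips and drops through
- bead_6: chunky green ceramic tumbling bead, round-ended cylinder 15 mm thick and 36 mm long, 18 g, rolls easily. Origin: its centre; long axis along its own y. At the start it lies on the bars, more or less across them; turned roughly along a slot, or pushed endways until its middle is over a bar, it tips and drops through
- bead_7: chunky green ceramic tumbling bead, round-ended cylinder 15 mm thick and 36 mm long, 18 g, rolls easily. Origin: its centre; long axis along its own y. At the start it lies on the bars, more or less across them; turned roughly along a slot, or pushed endways until its middle is over a bar, it tips and drops through
- bead_8: chunky green ceramic tumbling bead, round-ended cylinder 15 mm thick and 36 mm long, 18 g, rolls easily. Origin: its centre; long axis along its own y. At the start it lies on the bars, more or less across them; turned roughly along a slot, or pushed endways until its middle is over a bar, it tips and drops through
- bush_1: finished brass bush, 34 mm across and 24 mm high, 90 g, standing on the bars; too wide for the slots. Origin: centre of its underside
- bush_2: finished brass bush, 34 mm across and 24 mm high, 90 g, standing on the bars; too wide for the slots. Origin: centre of its underside
- paddle: orange nylon stirring paddle, about 70 g, 142 mm long. Origin: middle of the blade's tip; z runs up the paddle to the handle, x across its width, y through its thickness. Flat blade 80 mm long, 32 mm wide (x), 6 mm thick (y); then the handle, 26 mm wide (32 at the shoulder), 16 mm thick (y), to be gripped across its thickness
- paddle_shoulder (a point): shoulder of the paddle: where the blade meets the thicker handle, on the centre line, 80 mm above the tip; it stops against the block
- paddle_grip (a point): centre of the paddle's handle, 110 mm above the blade's tip; good place to grip
- block: fixed slanted hardwood block, 64 mm by 44 mm, on a foot 120 mm by 72 mm; origin: underside of the foot, z up. Its single slot is 36 mm wide, 9 mm thick (along the block's y) and 84 mm deep, and leans 25 degrees from vertical toward the block's -x: going up the slot is the direction (-0.423, 0, 0.906) in the block's frame. The paddle starts home in it, its own x axis in the block's x-z plane
- slot_mouth (a point): centre of the slot's mouth in the block's slanted top face, 102 mm above the block's origin; the paddle's shoulder lies here when fully home
- slot_seat (a point): point on the slot's centre line 80 mm below the mouth; the paddle's tip lies here when fully home
- oil_can: green thumb oil can, 66x85x142 mm, loose bystander; origin: centre of its underside
- tape_measure: yellow tape measure, 36x83x62 mm, loose bystander; origin: centre of its underside
There are look-alikes about, which are no part of the job. Leave any grey look-alike of the bead_3 alone.

How it is judged (in metres and radians):
On the way, in this order (a step that is already met when the one before it is completed fails the run):
1. the paddle's blade is among the beads in the sieve (horizontal distance between paddle and sieve below 0.093 m and z of paddle in the frame of grate below 0.02 m), for 0.1 s.
2. all eight beads have dropped through the bars, both bushes still lie on them (z of each of bead_1, bead_2, bead_3, bead_4, bead_5, bead_6, bead_7, bead_8 in the frame of sieve below 0.045 m and horizontal distance between each of bead_1, bead_2, bead_3, bead_4, bead_5, bead_6, bead_7, bead_8 and sieve below 0.097 m and z of each of bush_1, bush_2 in the frame of grate above -0.004 m and horizontal distance between each of bush_1, bush_2 and sieve below 0.09 m), for 0.2 s.
At the end, for the whole second after the job is handed in: All eight beads lie in the pan below the bars (centres under 45 mm above the sieve's underside), both bushes rest on the bars inside the rim, the sieve is upright, and the paddle is at rest fully home in the slot: shoulder and tip each within 8 mm of their seated points (all of step 2 and distance between paddle_shoulder and slot_mouth below 0.008 m and distance between paddle and slot_seat below 0.008 m and angle between sieve's own z axis and vertical below 0.1 rad and linear speed of paddle below 0.02 m/s); the robot touches nothing.
It fails at once if the sieve is shoved more than 50 mm from where it stood (distance of sieve from where it was at the start of the episode above 0.05 m).
It fails at once if the sieve is tipped more than 11 degrees (angle between sieve's own z axis and vertical above 0.2 rad).
It fails at once if the fingers touch the beads, the bushes or the sieve (contact force between the fingers and bead_1 above 0.5 N or contact force between the fingers and bead_2 above 0.5 N or contact force between the fingers and bead_3 above 0.5 N or contact force between the fingers and bead_4 above 0.5 N or contact force between the fingers and bead_5 above 0.5 N or contact force between the fingers and bead_6 above 0.5 N or contact force between the fingers and bead_7 above 0.5 N or contact force between the fingers and bead_8 above 0.5 N or contact force between the fingers and bush_1 above 0.5 N or contact force between the fingers and bush_2 above 0.5 N or contact force between the fingers and sieve above 0.5 N).
It fails at once if the oil can is moved more than 30 mm or tipped (distance of oil_can from where it was at the start of the episode above 0.03 m or angle between oil_can's own z axis and vertical above 0.3 rad).
It fails at once if the tape measure is moved more than 30 mm (distance of tape_measure from where it was at the start of the episode above 0.03 m).
It also fails if it takes over 67 s, if anything falls off the work surface, if the arm or the gripper's body presses on something with over 40 N, if the wrist force passes 120 N, or if a joint passes its speed limit or range.

## Robot

A 6-joint arm with a two-finger parallel gripper is mounted at the origin on a cart in front of the work surface, level with it; the furniture and walls round the work are solid. World frame = base frame: x ahead of the robot, y to its left, z up, the work surface at z = 0. Lengths are in m, angles in degrees, forces in N, time in s.
With the tool pointing down it reaches from about 0.325 to 1 m from the base axis. Payload 5.1 kg.
Tool frame: the origin (TCP) lies on the centre line of the jaws, within the pads' length; the fingertips stand 11 mm ahead of it and the grasp point (between the pads) lies 8 mm behind it; z points along the fingers, y is the line along which they close (so a half turn about z gives the same grasp; the last joint's range is limited). The gripper opens to 85 mm and grips with 20 to 120 N. Pads are 22 mm wide; open, the fingers measure 114 mm over their backs; the gripper's body (76 mm by 85 mm) begins 54 mm behind the grasp point. The pads swing forward as they close: fully open they stand 13 mm farther back than shut.
Start: joints at [66.715, 7.093, 94.555, -0, 78.352, -4.733], TCP at [0.207, 0.616, 0.242] pointing down, gripper open.
Joint ranges: [-149.61, 149.61], [-58.7, 133.49], [1.44, 155.28], [-77.14, 257.14], [18.33, 153.61], [-166.67, 166.67]. Speed limits (degrees/s): [147.25, 147.25, 180, 180, 180, 180].

## Interface

Orientations are given as a 3x3 rotation matrix whose columns are the frame's x, y, z axes.
In Python, from workcell import arm gives the robot as it stands.
- The arm moves only by the shell command python3 -m pendant 'ROWS'. ROWS is JSON, a list of rows, each an object with "linear": the shift along the tool's x, y, z as a fraction of full scale, a list of three; "twist": the turn, a rotation vector about the tool's x, y, z as a fraction of full scale, a list of three; "jaw": the closure, from 0 (fully open) to 1 (shut). In form: [{"linear": [dx, dy, dz], "twist": [rx, ry, rz], "jaw": jaw}, ...]. A call has 1 to 20 rows; each row shifts and turns the commanded pose from where the row before left it, along the tool's axes as they then stand; what a row does not reach is not made up. Full scale, the value 1, is 1000 mm for a shift and 45 degrees for a turn. A row lasts 1/8 s, in which the tool goes at most 62.5 mm and 10.7 degrees, less where a joint would pass 70% of its speed; a pose out of reach is approached as far as the arm can. A call with a number of a shift or a turn outside -1 to 1 is refused whole. A call with a gripper value outside its range is refused whole. The fingers move at their own pace and stop on an object; the grip force is fixed at half the most. Time passes only in rows, so rows that do not move let the fingers close. It gives the time, the measured TCP pose, the force, the opening and the grip force at its end, in the units of the state.
- arm.observe(): the state, without advancing time (a new reading comes with each control period).
- arm.capture(name): name is "scene" or "top" or "wrist"; returns a dict with "color" (400x640x3 uint8, blue, green, red), "intrinsics" (3x3 intrinsics, pixels), "position" and "attitude" of the camera in the world; the wrist camera has in their place "hand_eye" (4x4, takes a point from camera to tool coordinates, whose origin is the TCP and whose axes are the flange's). Camera axes: x right, y up, looking along -z (the intrinsics and any distortion apply to the point x, -y, -z); pixel columns grow to the right and rows downward; lengths in m; the calibration is good to about 2 mm. The wrist camera is an equidistant fisheye: a pixel r from the principal point sees the ray r / f radians off the axis. A picture is of the moment at which its call begins: read the wrist's pose just before it. There is no depth.
- arm.finish_job(): hands the job in; it is judged then, once.
Trained networks look in the newest picture that a camera, given by its name, has taken for a name from the list of things; names that differ only in an ending like _2 or _b are one class to them, and where a whole thing is asked for, a point or a joint stands for the part that bears it (a point fixed in the world has none). Each returns a list of dicts, best first, with "confidence" (0 to 1); they miss things now and then, are a little off and sometimes report something else, mostly with a low value. They report only what shows in the picture. A call takes as long as a camera call. They do not tell look-alikes from the thing itself.
- arm.silhouettes(camera, thing): "pixels" (400x640 bool, what is visible of it) and "rect" ([left, top, right, bottom] in pixels, round what is visible of it).
The state is a dict: "clock": time; "joint_positions": joint angles; "joint_vel": joint speeds; "joint_efforts": joint torques, N m; "position": TCP position; "tcp_rot": TCP orientation; "contact_force": force on the tool from outside, world axes, zero at the start; "wrist_torque": the same for the moment, N m; "finger_gap": opening from 0.0 (shut) to 1.0 (fully open); "gripper_force": force on a finger pad.
Only numpy, scipy, OpenCV 4.12 (cv2) and the standard library are available. Lean on these libraries where they do the work, as an engineer would, in place of code of your own. Each camera call takes 0.05 s, during which the arm holds its last target. There are 200 camera calls.

## Working session

There is one attempt and no reset: what is moved stays moved. The work goes in short steps, Python scripts to look and compute and a shell command to move; the robot and the scene stay as the last step left them, time stands still between calls to the robot, and variables do not carry over. Pictures are saved under pics/ and viewed, at most 12 in all, crops included, and the job is handed in when it is done.

```bash
ls; mkdir -p pics; python3 - <<'E'
from workcell import arm
import cv2,numpy as np
for c in ["scene","top"]:
    r=arm.capture(c); cv2.imwrite(f"pics/{c}0.png",r["color"]); np.savez(f"{c}0.npz",**r)
    print(c,np.round(r["intrinsics"],1).tolist(),np.round(r["position"],4),np.round(r["attitude"],4).tolist(), [k for k in r])
    for t in ["sieve","paddle","block","bead_1","bush_1","oil_can","tape_measure"]:
        for d in arm.silhouettes(c,t): print(c,t,round(d["confidence"],2),d["rect"])
s=arm.observe();print(s)
E
```

```text
pics
scene [[367.0, 0.0, 319.0], [0.0, 367.0, 198.1], [0.0, 0.0, 1.0]] [0.1611 0.2658 0.5499] [[-0.8496, 0.2915, -0.4395], [-0.5274, -0.4709, 0.7072], [-0.0008, 0.8326, 0.5538]] ['color', 'intrinsics', 'position', 'attitude']
scene sieve 0.76 [306.5, 176.0, 401.8, 262.9]
scene sieve 0.31 [237.4, 187.6, 289.1, 250.7]
scene paddle 0.6 [256.9, 180.0, 271.9, 207.4]
scene block 0.78 [237.1, 188.4, 288.0, 250.4]
scene bead_1 0.5 [364.9, 197.7, 377.5, 205.8]
scene bead_1 0.47 [316.6, 285.5, 337.2, 293.5]
scene bead_1 0.45 [352.8, 189.4, 362.9, 201.3]
scene bead_1 0.39 [278.7, 202.9, 283.0, 209.4]
scene bead_1 0.38 [381.7, 202.8, 390.1, 210.4]
scene bead_1 0.17 [255.8, 178.8, 273.0, 205.6]
scene bush_1 0.65 [355.0, 205.4, 366.8, 222.4]
scene bush_1 0.55 [337.4, 193.3, 352.0, 213.1]
scene oil_can 0.63 [354.1, 164.3, 362.2, 172.1]
scene oil_can 0.41 [254.9, 179.7, 271.7, 208.2]
scene tape_measure 0.59 [296.3, 168.5, 319.1, 198.8]
top [[447.0, 0.0, 320.1], [0.0, 447.0, 200.6], [0.0, 0.0, 1.0]] [ 0.4749 -0.356   0.9442] [[0.012, 0.9971, -0.0751], [-0.9997, 0.0105, -0.0212], [-0.0203, 0.0754, 0.9
[... 901 characters left out ...]
83e+01, -4.73349130e+00]), 'joint_vel': array([-0.07139775, -0.03387579,  0.05691586,  0.11909794,  0.02589887,
       -0.03059164]), 'joint_efforts': array([-4.80060080e-04, -4.23555493e+01, -3.65726531e+01, -1.22344613e-04,
        5.67461339e-04,  2.92060669e-07]), 'position': array([0.20684594, 0.61619603, 0.24232573]), 'tcp_rot': array([[-9.48039058e-01,  3.18153961e-01,  3.60824808e-05],
       [ 3.18153960e-01,  9.48039059e-01, -1.17983316e-05],
       [-3.79612870e-05,  2.94505022e-07, -9.99999999e-01]]), 'contact_force': array([-0.54183945,  1.42611853,  0.28122115]), 'wrist_torque': array([0.00206566, 0.02329781, 0.04516296]), 'gripper_force': 0.0, 'finger_gap': 0.9980596620713967}
```

```bash
python3 - <<'E'
import cv2,numpy as np
a=cv2.imread("pics/top0.png")[115:325,220:430]; b=cv2.imread("pics/scene0.png")[150:310,220:430]
cv2.imwrite("pics/c1.png",cv2.resize(a,(600,600),interpolation=cv2.INTER_CUBIC))
cv2.imwrite("pics/c2.png",cv2.resize(b,(788,600),interpolation=cv2.INTER_CUBIC))
E
```

```text
(no output)
```

View pics/c1.png

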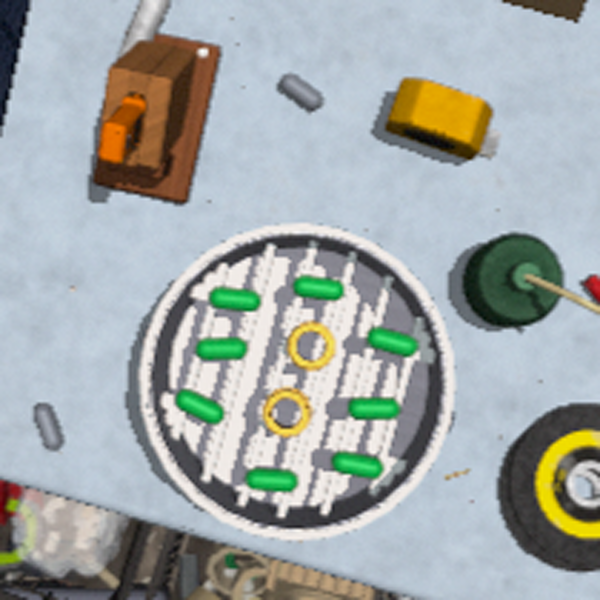

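View pics/c2.png

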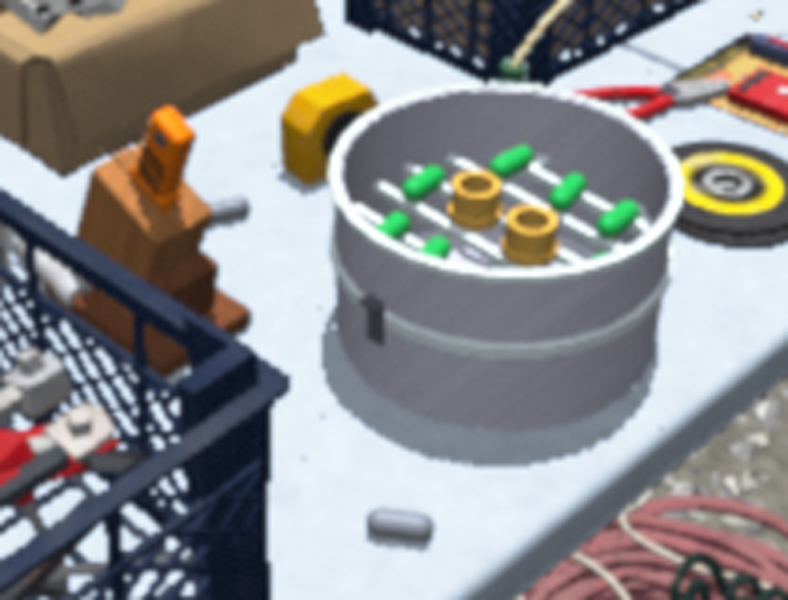

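```bash
cat > h.py <<'E'
import numpy as np,cv2
from scipy.optimize import minimize,least_squares
def load(n): return dict(np.load(n))
def proj(r,P):
    p=(np.atleast_2d(P)-r["position"])@r["attitude"]; K=r["intrinsics"]
    return np.c_[K[0,2]+K[0,0]*p[:,0]/-p[:,2], K[1,2]+K[1,1]*p[:,1]/p[:,2]]
def unproj(r,uv,z):
    uv=np.atleast_2d(uv).astype(float);K=r["intrinsics"]
    d=np.c_[(uv[:,0]-K[0,2])/K[0,0],-(uv[:,1]-K[1,2])/K[1,1],-np.ones(len(uv))]@r["attitude"].T
    return r["position"]+d*((z-r["position"][2])/d[:,2])[:,None]
def hsv(r): return cv2.cvtColor(r["color"],cv2.COLOR_BGR2HSV)
def yawR(a): c,s=np.cos(a),np.sin(a); return np.array([[c,-s,0],[s,c,0],[0,0,1.]])
def green(r): h=hsv(r); return ((h[...,0]>50)&(h[...,0]<80)&(h[...,1]>120)&(h[...,2]>90)).astype(np.uint8)
def brass(r): h=hsv(r); return ((h[...,0]>15)&(h[...,0]<27)&(h[...,1]>120)&(h[...,2]>100)).astype(np.uint8)
def orange(r): h=hsv(r); return ((h[...,0]<15)&(h[...,1]>190)&(h[...,2]>150)).astype(np.uint8)
E
python3 - <<'E'
from h import *
T,S=load("top0.npz"),load("scene0.npz")
K=[]
for r,box in ((T,(250,140,290,180)),(S,(250,170,280,215))):
    m=orange(r); q=np.zeros_like(m); x0,y0,x1,y1=box; q[y0:y1,x0:x1]=m[y0:y1,x0:x1]
    n,l,st,c=cv2.connectedComponentsWithStats(q); i=1+np.argmax(st[1:,4]); q=(l==i).astype(np.uint8)
    cs,_=cv2.findContours(q,cv2.RETR_EXTERNAL,cv2.CHAIN_APPROX_NONE); q=cv2.drawContours(q*0,cs,-1,1,-1)
    print(st[i]); K.append((r,q))
u=np.array([-.4226,0,.9063]); px=np.array([.9063,0,.4226])
def pts(p):
    R=yawR(p[2]); m=np.array([p[0],p[1],.102]); out=[]
    for z in (0,62):
        for sx in (-13,13):
            for sy in (-8,8): out.append(m+R@(u*z+px*sx+np.array([0,1,0])*sy)/1 if 0 else m+R@((u*z+px*sx+np.array([0,1,0])*sy)/1000))
    return np.array(out)
def cost(p,pr=0):
    c=0
    for r,q in K:
        h=cv2.convexHull((proj(r,pts(p))*8*2).astype(np.float32)); 
        m=np.zeros((400*4,640*4),np.uint8); cv2.fillConvexPoly(m,((h/16+.5)*64-32).round().astype(np.int32),1,shift=4)
        Q=cv2.resize(q,(2560,1600),interpolation=cv2.INTER_NEAREST)
        i=(m&Q).sum(); iou=i/(m|Q).sum(); c+=1-iou
        if pr: print(iou)
    return c
m0=unproj(T,[[266,160]],.13)[0]
best=min((minimize(cost,[m0[0]+dx,m0[1],np.radians(a)],method="Nelder-Mead",options=dict(initial_simplex=np.array([[m0[0]+dx,m0[1],np.radians(a)]]*4)+np.vstack([np.zeros(3),np.diag([.01,.01,.15])]))) for a in (-30,-12,5) for dx in (0,.02)),key=lambda o:o.fun)
print(best.x,np.degrees(best.x[2]),best.fun); cost(best.x,1)
for sg in (-12,-8,-16): print(sg,minimize(lambda p:cost([p[0],p[1],np.radians(sg)]),best.x[:2],method="Nelder-Mead").fun)
# foot corners
print("foot(z?)",unproj(T,[[220+218*.35,115+45*.35],[220+185*.35,115+203*.35],[220+95*.35,115+188*.35]],.016).round(4))
E
```

```text
[255 149  16  23 143]
[261 179  10  10  21]
[ 0.62391944 -0.23433257 -0.14947955] -8.564547260526624 1.3436484969726823
0.5968192563937245
0.059532246633593196
-12 1.3555351752073064
-8 1.3451964768908975
-16 1.3666356063907217
foot(z?) [[ 0.6923 -0.2842  0.016 ]
 [ 0.5747 -0.2619  0.016 ]
 [ 0.5851 -0.1955  0.016 ]]
```

```bash
python3 - <<'E'
from h import *
T,S=load("top0.npz"),load("scene0.npz")
# rim outer: bright pixels ring in top. fit circle by hand-sampled radial max
c=unproj(T,[[220+298*.35,115+382*.35]],.112)[0]; print(c)
g=T["color"].min(2).astype(float)
def res(p,full=0):
    # ring mean brightness at r in .0955-.0995 vs outside .105/.088 
    a=np.linspace(0,2*np.pi,180)
    def ring(r):
        P=np.c_[p[0]+r*np.cos(a),p[1]+r*np.sin(a),a*0+.112]; uv=proj(T,P).astype(np.float32)
        return cv2.remap(g.astype(np.float32),uv[:,0],uv[:,1],cv2.INTER_LINEAR).mean()
    return -(ring(.0965)+ring(.0985)-.8*ring(.091)-.8*ring(.105))
o=minimize(res,c[:2],method="Nelder-Mead",options=dict(initial_simplex=c[:2]+np.array([[0,0],[.006,0],[0,.006]]))); sc=o.x; print("sieve",sc,o.fun)
# bars: rectify grate plane, find yaw
z=.066; n=400
best=[]
for a in np.arange(-30,10,.5):
    R=yawR(np.radians(a)); X,Y=np.meshgrid(np.linspace(-.06,.06,121),np.linspace(-.085,.085,171))
    P=np.c_[X.ravel(),Y.ravel(),X.ravel()*0]@R.T+[sc[0],sc[1],z]; uv=proj(T,P).astype(np.float32)
    I=cv2.remap(g.astype(np.float32),uv[:,0].reshape(X.shape),uv[:,1].reshape(X.shape),cv2.INTER_LINEAR)
    pr=np.median(I,1); y=np.linspace(-85,85,171)
    mk=np.min(np.abs(y[:,None]-np.array([-70,-42,-14,14,42,70])),1)<3.5
    best.append((pr[mk].mean()-pr[~mk].mean(),a,pr.std()))
print(sorted(best)[-4:], sorted(best,key=lambda t:t[2])[-3:])
for zz,mask,name,amin in ((.0735,green(T),"bead",20),(.090,brass(T),"bush",20)):
    nn,l,st,ce=cv2.connectedComponentsWithStats(mask)
    for i in range(1,nn):
        if st[i,4]<amin: continue
        w=unproj(T,ce[i],zz)[0]
        if np.hypot(*(w[:2]-sc))>.1: continue
        cn,_=cv2.findContours((l==i).astype(np.uint8),0,1); rr=cv2.fitEllipse(cn[0])if len(cn[0])>=5 else None
        ys,xs=np.nonzero(l==i); W=unproj(T,np.c_[xs,ys],zz)[:,:2]; e,v=np.linalg.eigh(np.cov(W.T)); ax=v[:,1]*np.sign(v[1,1])
        A=np.radians(sorted(best)[-1][1]); R=yawR(A)[:2,:2]; q=R.T@(w[:2]-sc); ra=R.T@ax
        print(name,st[i,4],"sieve frame mm",(q*1000).round(1),"axis deg from y",np.degrees(np.arctan2(-ra[0],ra[1])).round())
E
```

```text
[ 0.44850207 -0.34708208  0.112     ]
sieve [ 0.45073332 -0.34552686] -240.406494140625
[(np.float32(35.945023), np.float64(-14.0), np.float32(37.44765)), (np.float32(36.0858), np.float64(-15.5), np.float32(37.933258)), (np.float32(36.512497), np.float64(-15.0), np.float32(38.2458)), (np.float32(36.765778), np.float64(-14.5), np.float32(38.036057))] [(np.float32(36.0858), np.float64(-15.5), np.float32(37.933258)), (np.float32(36.765778), np.float64(-14.5), np.float32(38.036057)), (np.float32(36.512497), np.float64(-15.0), np.float32(38.2458))]
bead 108 sieve frame mm [62.4  2.4] axis deg from y 8.0
bead 110 sieve frame mm [40.2 55.1] axis deg from y 8.0
bead 117 sieve frame mm [ 40.6 -55.9] axis deg from y -0.0
bead 113 sieve frame mm [ 5.3 55.1] axis deg from y 17.0
bead 113 sieve frame mm [-36.2  58.9] axis deg from y -11.0
bead 114 sieve frame mm [ -6.6 -55.2] axis deg from y 15.0
bead 116 sieve frame mm [-45.7 -54. ] axis deg from y 6.0
bead 119 sieve frame mm [-70.6  -0.8] axis deg from y 10.0
bush 123 sieve frame mm [23.2 -3.3] axis deg from y 88.0
bush 131 sieve frame mm [-22.7   1. ] axis deg from y 74.0
```

View pics/top0.png

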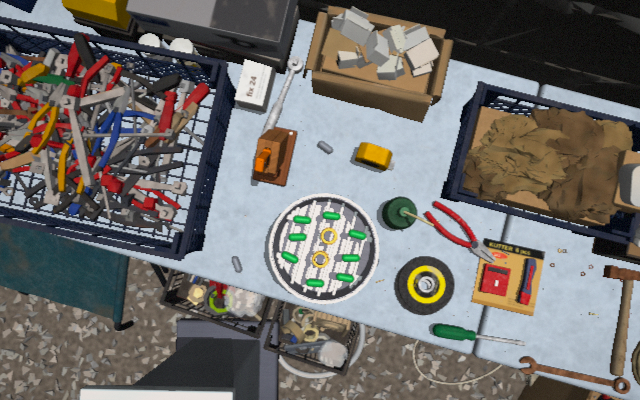

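```bash
cat > pad.py <<'E'
from h import *
T,S=load("top0.npz"),load("scene0.npz")
K=[]
for r,box,vm in ((T,(250,140,290,180),170),(S,(252,172,280,212),150)):
    h=hsv(r); x0,y0,x1,y1=box; q=np.zeros((400,640),np.uint8)
    b=r["color"].astype(int); m=((b[...,2]-b[...,0])>vm-30)&(h[...,0]<20)
    q[y0:y1,x0:x1]=m[y0:y1,x0:x1]
    n,l,st,c=cv2.connectedComponentsWithStats(q); i=1+np.argmax(st[1:,4]); q=(l==i).astype(np.uint8)
    cs,_=cv2.findContours(q,cv2.RETR_EXTERNAL,cv2.CHAIN_APPROX_NONE); q=cv2.drawContours(q*0,cs,-1,1,-1)
    print(st[i]); K.append((r,cv2.resize(q,(2560,1600),interpolation=cv2.INTER_NEAREST)))
u=np.array([-.4226,0,.9063]); px=np.array([.9063,0,.4226])
def pts(p):
    R=yawR(p[2]); m=np.array([p[0],p[1],.102])
    return np.array([m+R@(u*z+px*sx+np.array([0,1,0])*sy)/1000 for z in (0,62) for sx in (-13,13) for sy in (-8,8)])
def cost(p,pr=0):
    c=0
    for r,Q in K:
        h=cv2.convexHull(proj(r,pts(p)).astype(np.float32)); m=np.zeros_like(Q)
        cv2.fillConvexPoly(m,(((h+.5)*4-.5)*16).round().astype(np.int32),1,shift=4)
        c+=1-(m&Q).sum()/(m|Q).sum()
        if pr: print((m&Q).sum()/(m|Q).sum())
    return c
x0=np.array([.625,-.235,-.19])
f=lambda s:minimize(cost,s,method="Nelder-Mead",options=dict(initial_simplex=s+np.vstack([np.zeros(3),np.diag([.012,.012,.15])])))
b=min((f(x0+[dx,dy,a]) for a in (-.15,0,.15) for dx in (-.01,.01) for dy in (-.006,.006)),key=lambda o:o.fun)
print(b.x,np.degrees(b.x[2]),b.fun); cost(b.x,1)
E
python3 pad.py
```

```text
[255 148  16  24 183]
[260 178  11  11  73]
[ 0.62421605 -0.2335968  -0.14642444] -8.389502637081634 1.1787681080623922
0.6141396933560477
0.20709219858156028
```

```bash
python3 - <<'E'
from h import *
T,S=load("top0.npz"),load("scene0.npz")
print(hsv(S)[178:212:3,252:280:3].tolist())
from workcell import arm
for c in("top","scene"):
    arm.capture(c)
    d=[x for x in arm.silhouettes(c,"paddle")][0]; print(d["rect"],d["pixels"].sum()); np.save(f"padm_{c}.npy",d["pixels"])
E
```

```text
[[[16, 85, 87], [16, 82, 87], [17, 87, 88], [15, 109, 98], [12, 197, 214], [14, 110, 97], [16, 73, 77], [16, 47, 82], [107, 34, 188], [102, 21, 246]], [[17, 85, 87], [16, 84, 85], [17, 88, 84], [14, 222, 237], [19, 204, 254], [16, 205, 251], [111, 22, 186], [104, 21, 246], [104, 20, 248], [103, 20, 248]], [[17, 81, 79], [16, 79, 77], [15, 95, 86], [13, 210, 126], [15, 224, 244], [18, 220, 254], [12, 139, 248], [103, 19, 248], [103, 20, 248], [103, 19, 249]], [[17, 78, 75], [15, 44, 82], [11, 111, 136], [9, 136, 92], [12, 194, 121], [14, 229, 224], [11, 186, 148], [103, 19, 247], [103, 20, 248], [102, 19, 248]], [[12, 98, 182], [12, 131, 211], [13, 176, 100], [13, 222, 122], [14, 237, 128], [14, 228, 112], [2, 29, 141], [104, 21, 247], [104, 21, 244], [103, 19, 246]], [[13, 151, 187], [13, 160, 205], [13, 197, 83], [13, 185, 69], [14, 231, 125], [14, 228, 105], [107, 24, 220], [104, 21, 246], [103, 22, 246], [104, 21, 247]], [[13, 151, 219], [13, 208, 152], [13, 190, 74], [12, 187, 90], [13, 225, 111], [12, 189, 104], [104, 22, 244], [102, 21, 246], [104, 21, 247], [104, 20, 247]], [[
[... 159 characters left out ...]
14, 154, 200], [13, 151, 215], [13, 158, 108], [14, 232, 132], [14, 232, 134], [13, 198, 147], [14, 151, 209], [177, 12, 207], [105, 23, 244], [106, 23, 241]], [[13, 147, 109], [14, 151, 209], [13, 148, 117], [13, 166, 114], [13, 223, 118], [14, 152, 121], [13, 152, 208], [13, 152, 195], [175, 18, 181], [109, 32, 177]], [[13, 149, 91], [13, 152, 114], [13, 153, 175], [13, 149, 113], [13, 148, 100], [13, 150, 114], [13, 151, 197], [14, 152, 134], [3, 33, 77], [105, 34, 90]], [[14, 147, 92], [14, 146, 84], [14, 152, 129], [14, 153, 110], [14, 152, 106], [13, 147, 97], [13, 149, 82], [10, 94, 73], [105, 38, 213], [104, 23, 246]]]
[254.9, 148.7, 273.9, 171.3] 276
[258.9, 175.5, 269.6, 207.2] 312
```

```bash
sed -i 's/    b=r\["color"\].*/    m=(h[...,0]<21)\&(h[...,1]>172)\&(h[...,2]>65)/' pad.py; python3 pad.py; cat >> pad.py <<'E'
for r,Q,n in ((T,K[0][1],"t"),(S,K[1][1],"s")):
    h=cv2.convexHull(proj(r,pts(b.x)).astype(np.float32)); x,y=h.reshape(-1,2).mean(0).astype(int)
    im=cv2.resize(r["color"][y-25:y+25,x-25:x+25],(400,400),interpolation=cv2.INTER_NEAREST)
    cv2.polylines(im,[((h-[x-25,y-25]+.5)*8).astype(np.int32)],True,(255,0,255),1)
    globals()["im"+n]=im
cv2.imwrite("pics/pf.png",np.hstack([imt,ims]))
E
python3 pad.py
```

```text
[254 147  18  27 284]
[254 178  17  29 270]
[ 0.62282342 -0.23471434 -0.18815003] -10.780202899267158 0.49445505675086543
0.7655276571644327
0.7400172860847019
[254 147  18  27 284]
[254 178  17  29 270]
[ 0.62282342 -0.23471434 -0.18815003] -10.780202899267158 0.49445505675086543
0.7655276571644327
0.7400172860847019
```

View pics/pf.png

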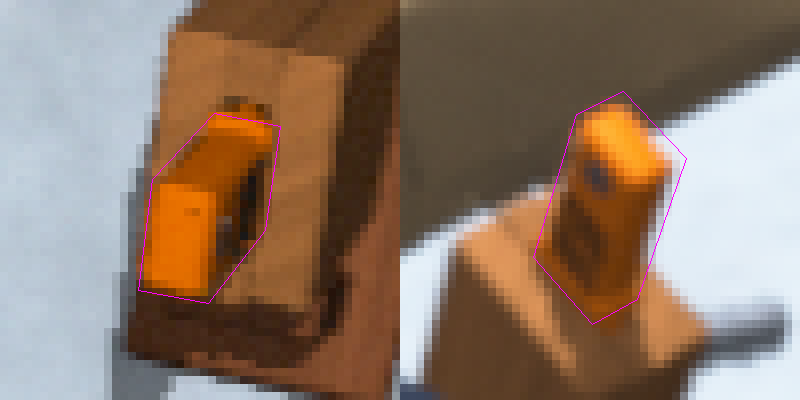

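```bash
cat > mv.py <<'E'
from h import *
from scipy.spatial.transform import Rotation as Ro
from workcell import arm
M=np.array([.6228,-.2347,.102]); BY=np.radians(-10.8)
U=yawR(BY)@np.array([-.4226,0,.9063])
def Rtool(yaw,zdir):  # tool y = block-y dir at yaw, z = zdir
    y=yawR(yaw)[:,1]; z=zdir/np.linalg.norm(zdir); return np.c_[np.cross(y,z),y,z]
SC=np.array([.4507,-.3455]); SY=np.radians(-14.7)
def delta(p,R,pt,Rt):
    return (R.T@(pt-p)).round(4),(Ro.from_matrix(R.T@Rt).as_rotvec(degrees=True)/45).round(4)
def show(pt,Rt):
    s=arm.observe(); print(s["clock"],s["position"].round(4),"lin,twist",*delta(s["position"],s["tcp_rot"],pt,Rt),"| lin in target axes",(Rt.T@(pt-s["position"])).round(4),"grip",s["finger_gap"],s["gripper_force"],s["contact_force"].round(1))
E
python3 - <<'E'
from mv import *
R=Rtool(BY,-U); show(M+U*.115+[0,0,.1],R); show(M+U*.115,R); show(M+U*.025,R)
E
```

```text
1.0 [0.2068 0.6162 0.2423] lin,twist [-0.6169 -0.6809 -0.0639] [-0.0376 -0.5547 -0.1695] | lin in target axes [-0.4978 -0.7579  0.1616] grip 0.9992504962634206 0.0 [-0.8  0.7  0.5]
1.0 [0.2068 0.6162 0.2423] lin,twist [-0.6169 -0.6809  0.0361] [-0.0376 -0.5547 -0.1695] | lin in target axes [-0.4555 -0.7579  0.2522] grip 0.9992504962634206 0.0 [-0.8  0.7  0.5]
1.0 [0.2068 0.6162 0.2423] lin,twist [-0.6546 -0.6758  0.1177] [-0.0376 -0.5547 -0.1695] | lin in target axes [-0.4555 -0.7579  0.3422] grip 0.9992504962634206 0.0 [-0.8  0.7  0.5]
```

```bash
r='{"linear":[-0.0386,-0.0426,0],"twist":[0,0,0],"jaw":0}'; python3 -m pendant '[{"linear":[0,0,-0.055],"twist":[0,0,0],"jaw":0},{"linear":[0,0,-0.055],"twist":[0,0,0],"jaw":0},{"linear":[-0.0386,-0.0426,0],"twist":[0,0,0],"jaw":0},{"linear":[-0.0386,-0.0426,0],"twist":[0,0,0],"jaw":0},{"linear":[-0.0386,-0.0426,0],"twist":[0,0,0],"jaw":0},{"linear":[-0.0386,-0.0426,0],"twist":[0,0,0],"jaw":0},{"linear":[-0.0386,-0.0426,0],"twist":[0,0,0],"jaw":0},{"linear":[-0.0386,-0.0426,0],"twist":[0,0,0],"jaw":0},{"linear":[-0.0386,-0.0426,0],"twist":[0,0,0],"jaw":0},{"linear":[-0.0386,-0.0426,0],"twist":[0,0,0],"jaw":0},{"linear":[-0.0386,-0.0426,0],"twist":[0,0,0],"jaw":0},{"linear":[-0.0386,-0.0426,0],"twist":[0,0,0],"jaw":0},{"linear":[-0.0386,-0.0426,0],"twist":[0,0,0],"jaw":0},{"linear":[-0.0386,-0.0426,0],"twist":[0,0,0],"jaw":0},{"linear":[-0.0386,-0.0426,0],"twist":[0,0,0],"jaw":0},{"linear":[-0.0386,-0.0426,0],"twist":[0,0,0],"jaw":0},{"linear":[-0.0386,-0.0426,0],"twist":[0,0,0],"jaw":0},{"linear":[-0.0386,-0.0426,0],"twist":[0,0,0],"jaw":0}]'; python3 -m pendant '[{"linear":[0,0,0],"twist":[-0.0094,-0.1387,-0.0424],"jaw":0},{"linear":[0,0,0],"twist":[-0.0094,-0.1387,-0.0424],"jaw":0},{"linear":[0,0,0],"twist":[-0.0094,-0.1387,-0.0424],"jaw":0},{"linear":[0,0,0],"twist":[-0.0094,-0.1387,-0.0424],"jaw":0},{"linear":[0,0,0],"twist":[0,0,0],"jaw":0}]';python3 - <<'E'
from mv import *
R=Rtool(BY,-U); show(M+U*.115,R); show(M+U*.025,R)
E
```

```text
clock: 3.25
position: [0.576, -0.2284, 0.3524]
tcp_rot: [[-0.948, 0.318, 0.0], [0.318, 0.948, 0.0], [-0.0, 0.0, -1.0]]
contact_force: [-0.1, 1.3, 0.0]
finger_gap: 1.001
gripper_force: 0.0
clock: 3.88
position: [0.5742, -0.2263, 0.3517]
tcp_rot: [[-0.891, 0.188, 0.414], [0.171, 0.982, -0.079], [-0.421, 0.0, -0.907]]
contact_force: [-0.7, 1.5, -0.3]
finger_gap: 1.0
gripper_force: 0.0
3.875 [ 0.5742 -0.2263  0.3517] lin,twist [0.0606 0.0008 0.1322] [-0.0002 -0.002  -0.0014] | lin in target axes [0.0608 0.0008 0.1321] grip 0.9995925513820443 0.0 [-0.7  1.5 -0.3]
3.875 [ 0.5742 -0.2263  0.3517] lin,twist [0.0604 0.0008 0.2222] [-0.0002 -0.002  -0.0014] | lin in target axes [0.0608 0.0008 0.2221] grip 0.9995925513820443 0.0 [-0.7  1.5 -0.3]
```

```bash
python3 -m pendant '[{"linear":[0.02,0,0.044],"twist":[0,0,0],"jaw":0},{"linear":[0.02,0,0.044],"twist":[0,0,0],"jaw":0},{"linear":[0.0205,0.0008,0.044],"twist":[0,-0.002,-0.0014],"jaw":0},{"linear":[0,0,0],"twist":[0,0,0],"jaw":0}]' | head -3;python3 - <<'E'
from mv import *
R=Rtool(BY,-U); show(M+U*.025,R)
s=arm.observe(); r=arm.capture("wrist"); np.savez("w0.npz",pos=s["position"],rot=s["tcp_rot"],**r)
print(r["hand_eye"].round(4).tolist(),r["intrinsics"].round(1).tolist())
cv2.imwrite("pics/w0.png",r["color"])
E
```

```text
clock: 4.38
position: [0.5745, -0.2244, 0.2015]
tcp_rot: [[-0.894, 0.186, 0.408], [0.171, 0.983, -0.075], [-0.414, 0.003, -0.91]]
4.375 [ 0.5745 -0.2244  0.2015] lin,twist [-0.0035 -0.0013  0.086 ] [ 0.004  -0.0115 -0.0002] | lin in target axes [-0.0027 -0.001   0.086 ] grip 0.9967219881293604 0.0 [-0.2  0.5  1. ]
[[0.0003, 0.9486, 0.3166, 0.0817], [1.0, -0.0005, 0.0005, 0.0004], [0.0006, 0.3166, -0.9486, -0.1322], [0.0, 0.0, 0.0, 1.0]] [[309.7, 0.0, 319.9], [0.0, 309.7, 202.4], [0.0, 0.0, 1.0]]
```

View pics/w0.png

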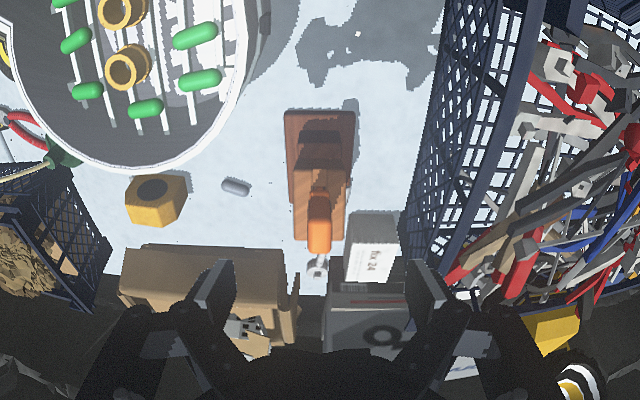

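```bash
cat >> mv.py <<'E'
def wproj(r,pos,rot,P):
    H=r["hand_eye"]; t=(np.atleast_2d(P)-pos)@rot; c=(t-H[:3,3])@H[:3,:3]; K=r["intrinsics"]
    x,y,z=c[:,0],-c[:,1],-c[:,2]; th=np.arctan2(np.hypot(x,y),z); k=th/np.maximum(np.hypot(x,y),1e-9)
    return np.c_[K[0,2]+K[0,0]*k*x,K[1,2]+K[1,1]*k*y]
E
python3 - <<'E'
from mv import *
r=load("w0.npz")
h=hsv(r); q=((h[...,0]<21)&(h[...,1]>180)&(h[...,2]>80)).astype(np.uint8); q[:180]=0;q[270:]=0;q[:,:290]=0;q[:,350:]=0
n,l,st,c=cv2.connectedComponentsWithStats(q); i=1+np.argmax(st[1:,4]); q=(l==i).astype(np.uint8); print(st[i])
Q=cv2.resize(cv2.morphologyEx(q,cv2.MORPH_CLOSE,np.ones((5,5))),(2560,1600),interpolation=cv2.INTER_NEAREST)
u=np.array([-.4226,0,.9063]); px=np.array([.9063,0,.4226])
def pts(p):
    return np.array([[p[0],p[1],.102]+yawR(p[2])@(u*z+px*sx+np.array([0,1,0])*sy)/1000 for z in (0,62) for sx in (-13,13) for sy in (-8,8)])
def cost(p):
    hh=cv2.convexHull(wproj(r,r["pos"],r["rot"],pts(p)).astype(np.float32)); m=np.zeros_like(Q)
    cv2.fillConvexPoly(m,(((hh+.5)*4-.5)*16).round().astype(np.int32),1,shift=4)
    return 1-(m&Q).sum()/(m|Q).sum()
s=np.array([M[0],M[1],BY]); print(cost(s))
o=minimize(cost,s,method="Nelder-Mead",options=dict(initial_simplex=s+np.vstack([np.zeros(3),np.diag([.008,.008,.1])]))); print(o.x,np.degrees(o.x[2]),o.fun)
hh=cv2.convexHull(wproj(r,r["pos"],r["rot"],pts(o.x)).astype(np.float32))
h0=cv2.convexHull(wproj(r,r["pos"],r["rot"],pts(s)).astype(np.float32))
print(cv2.boundingRect(hh),cv2.boundingRect(h0))
E
```

```text
Traceback (most recent call last):
ValueError: attempt to get argmax of an empty sequence
```

```bash
cat > wf.py <<'E'
from mv import *
r=load("w0.npz")
h=hsv(r); print([h[y,318].tolist() for y in (140,160,185,195,205,215,225,235,245)],h[220,300:340:4].tolist())
E
python3 wf.py
```

```text
[[150, 9, 81], [3, 29, 88], [11, 80, 121], [9, 116, 143], [6, 79, 113], [6, 84, 116], [14, 149, 242], [15, 139, 244], [15, 136, 245]] [[12, 107, 198], [12, 106, 205], [7, 84, 127], [10, 132, 159], [10, 129, 168], [9, 128, 163], [9, 127, 162], [9, 113, 144], [12, 109, 178], [12, 109, 203]]
```

```bash
cat > wf.py <<'E'
from mv import *
r=load("w0.npz")
h=hsv(r); q=((h[...,0]<17)&(h[...,1]>116)&(h[...,2]>90)).astype(np.uint8); q[:185]=0;q[265:]=0;q[:,:295]=0;q[:,345:]=0
q=cv2.morphologyEx(q,cv2.MORPH_CLOSE,np.ones((7,7)))
n,l,st,c=cv2.connectedComponentsWithStats(q); i=1+np.argmax(st[1:,4]); q=(l==i).astype(np.uint8); print(st[i])
Q=cv2.resize(q,(2560,1600),interpolation=cv2.INTER_NEAREST)
u=np.array([-.4226,0,.9063]); px=np.array([.9063,0,.4226])
def pts(p):
    return np.array([[p[0],p[1],.102]+yawR(p[2])@(u*z+px*sx+np.array([0,1,0])*sy)/1000 for z in (0,62) for sx in (-13,13) for sy in (-8,8)])
def hull(p): return cv2.convexHull(wproj(r,r["pos"],r["rot"],pts(p)).astype(np.float32))
def cost(p):
    m=np.zeros_like(Q)
    cv2.fillConvexPoly(m,(((hull(p)+.5)*4-.5)*16).round().astype(np.int32),1,shift=4)
    return 1-(m&Q).sum()/(m|Q).sum()
s=np.array([M[0],M[1],BY]); print(cost(s))
o=minimize(cost,s,method="Nelder-Mead",options=dict(initial_simplex=s+np.vstack([np.zeros(3),np.diag([.008,.008,.1])]))); print(o.x,np.degrees(o.x[2]),o.fun)
print(cv2.boundingRect(hull(o.x)),cv2.boundingRect(hull(s)))
im=cv2.resize(r["color"][180:270,270:370],(800,720),interpolation=cv2.INTER_NEAREST)[:600]
for p,c in ((s,(255,0,255)),(o.x,(255,255,0))): cv2.polylines(im,[((hull(p)-[270,180]+.5)*8).astype(np.int32)],True,c,1)
cv2.imwrite("pics/wf.png",im)
E
python3 wf.py
```

```text
[296 219  46  35 786]
0.5232650468477053
[ 0.63809445 -0.23740286 -0.20832679] -11.936245749820234 0.48758647031362734
(307, 205, 25, 65) (304, 192, 27, 64)
```

View pics/wf.png

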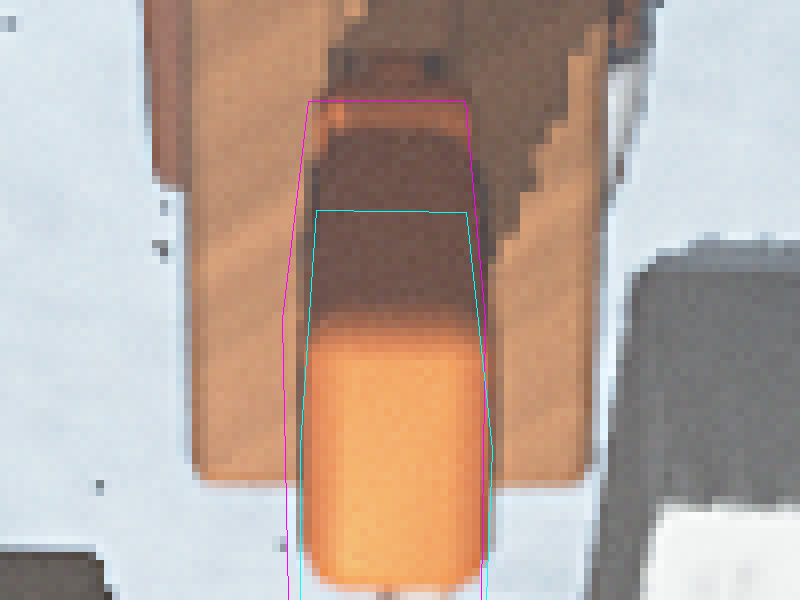

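```bash
sed -i 's/^M=.*/M=np.array([.6215,-.2338,.102]);BY=np.radians(-10.8)/' mv.py; grep -n "^M=" mv.py; python3 - <<'E'
from mv import *
show(M+U*.025,Rtool(BY,-U))
E
```

```text
4:M=np.array([.6215,-.2338,.102]);BY=np.radians(-10.8)
4.425 [ 0.5763 -0.2255  0.2057] lin,twist [0.002  0.0002 0.0884] [ 0.0015 -0.0029  0.0007] | lin in target axes [0.0022 0.0003 0.0884] grip 0.9960384507080169 0.0 [-0.3  0.9  0.4]
```

```bash
python3 -m pendant '[{"linear":[0.002,0,0.022],"twist":[0,-0.003,0],"jaw":0},{"linear":[0,0,0.022],"twist":[0,0,0],"jaw":0},{"linear":[0,0,0.022],"twist":[0,0,0],"jaw":0},{"linear":[0,0,0.022],"twist":[0,0,0],"jaw":0},{"linear":[0,0,0],"twist":[0,0,0],"jaw":0},{"linear":[0,0,0],"twist":[0,0,0],"jaw":0}]';python3 - <<'E'
from mv import *
show(M+U*.025,Rtool(BY,-U))
E
```

```text
clock: 5.18
position: [0.6131, -0.2333, 0.1298]
tcp_rot: [[-0.887, 0.186, 0.422], [0.168, 0.982, -0.081], [-0.43, -0.002, -0.903]]
contact_force: [-0.3, 0.1, 0.1]
finger_gap: 1.001
gripper_force: 0.0
5.175 [ 0.6131 -0.2333  0.1298] lin,twist [0.0042 0.0011 0.0037] [-0.0013  0.0099  0.0021] | lin in target axes [0.0042 0.0011 0.0037] grip 1.0010457540980386 0.0 [-0.3  0.1  0.1]
```

```bash
python3 -m pendant '[{"linear":[0.003,0.001,0.001],"twist":[0,0.006,0],"jaw":0},{"linear":[0,0,0],"twist":[0,0,0],"jaw":1},{"linear":[0,0,0],"twist":[0,0,0],"jaw":1},{"linear":[0,0,0],"twist":[0,0,0],"jaw":1},{"linear":[0,0,0],"twist":[0,0,0],"jaw":1},{"linear":[0,0,0],"twist":[0,0,0],"jaw":1},{"linear":[0,0,0],"twist":[0,0,0],"jaw":1},{"linear":[0,0,0],"twist":[0,0,0],"jaw":1}]';python3 - <<'E'
from mv import *
show(M+U*.025,Rtool(BY,-U))
s=arm.observe(); np.savez("grasp.npz",p=s["position"],R=s["tcp_rot"])
E
```

```text
clock: 6.18
position: [0.6095, -0.2312, 0.1246]
tcp_rot: [[-0.891, 0.186, 0.414], [0.169, 0.982, -0.079], [-0.422, -0.001, -0.907]]
contact_force: [-2.5, 0.7, 2.2]
finger_gap: 0.175
gripper_force: 58.6
6.175 [ 0.6095 -0.2312  0.1246] lin,twist [-0.0015 -0.0003  0.0007] [-0.     -0.0009  0.0016] | lin in target axes [-0.0015 -0.0003  0.0007] grip 0.17548985398642344 58.59183490276337 [-2.5  0.7  2.2]
```

```bash
python3 -m pendant '[{"linear":[0,0,-0.01],"twist":[0,0,0],"jaw":1},{"linear":[0,0,-0.02],"twist":[0,0,0],"jaw":1},{"linear":[0,0,-0.03],"twist":[0,0,0],"jaw":1},{"linear":[0,0,-0.03],"twist":[0,0,0],"jaw":1},{"linear":[0,0,-0.03],"twist":[0,0,0],"jaw":1},{"linear":[0,0,0],"twist":[0,0,0],"jaw":1}]';python3 - <<'E'
from mv import *
R=Rtool(SY,np.array([0,0,-1.])); c=yawR(SY)[:2,:2]@[.04,.028]+SC
show(np.r_[c,.27],R)
E
```

```text
clock: 6.92
position: [0.5606, -0.2223, 0.2369]
tcp_rot: [[-0.888, 0.187, 0.419], [0.168, 0.982, -0.082], [-0.427, -0.003, -0.904]]
contact_force: [0.1, -0.3, -0.9]
finger_gap: 0.182
gripper_force: 58.3
6.925 [ 0.5606 -0.2223  0.2369] lin,twist [ 0.0249 -0.1165 -0.0481] [0.0162 0.5621 0.0869] | lin in target axes [ 0.035  -0.1191 -0.0331] grip 0.18174262237901342 58.33881855010986 [ 0.1 -0.3 -0.9]
```

```bash
python3 -m pendant '[{"linear":[0,0,-0.01],"twist":[0.004,0.14,0.022],"jaw":1},{"linear":[0,0,-0.01],"twist":[0.004,0.14,0.022],"jaw":1},{"linear":[0,0,-0.01],"twist":[0.004,0.14,0.022],"jaw":1},{"linear":[0,0,-0.01],"twist":[0.004,0.14,0.022],"jaw":1},{"linear":[0,0,0],"twist":[0,0,0],"jaw":1},{"linear":[0,0,0],"twist":[0,0,0],"jaw":1}]' >/dev/null;python3 - <<'E'
from mv import *
R=Rtool(SY,np.array([0,0,-1.])); c=yawR(SY)[:2,:2]@[.04,.028]+SC
show(np.r_[c,.27],R)
E
```

```text
7.675 [ 0.5489 -0.2193  0.2697] lin,twist [ 0.023  -0.119  -0.0005] [ 0.0034 -0.007  -0.0001] | lin in target axes [ 0.023  -0.119  -0.0003] grip 0.17781697450202644 58.359421491622925 [-0.2 -0.2 -0.5]
```

```bash
cat > sv.py <<'E'
from mv import *
import sys
# report tool-tip in sieve frame and shift (tool axes) to a sieve-frame target [mm x,y,tip height above bars]
R=Rtool(SY,np.array([0,0,-1.])); s=arm.observe(); L=.105
tip=s["position"]+L*s["tcp_rot"][:,2]; q=yawR(SY)[:2,:2].T@(tip[:2]-SC)
print("t",round(s["clock"],2),"tip sieve mm",(q*1000).round(1),"h",round((tip[2]-.066)*1000,1),"tw",delta(s["position"],s["tcp_rot"],s["position"],R)[1],"F",s["contact_force"].round(1),round(s["gripper_force"]))
def look(name,sy=True):
    T=arm.capture("top"); np.savez(name+".npz",**T)
    for zz,mask,n in ((.0735,green(T),"bead"),(.090,brass(T),"bush")):
        nn,l,st,ce=cv2.connectedComponentsWithStats(mask)
        for i in range(1,nn):
            if st[i,4]<12: continue
            w=unproj(T,ce[i],zz)[0]; q=yawR(SY)[:2,:2].T@(w[:2]-SC)
            if np.hypot(*q)>.1: continue
            ys,xs=np.nonzero(l==i); W=unproj(T,np.c_[xs,ys],zz)[:,:2]@yawR(SY)[:2,:2]; e,v=np.linalg.eigh(np.cov(W.T)); ax=v[:,1]*np.sign(v[1,1])
            print(n,st[i,4],(q*1000).round(0),"len",round(np.sqrt(e[1])*1000),"ang",np.degrees(np.arctan2(-ax[0],ax[1])).round())
    return T
E
python3 -m pendant '[{"linear":[0.006,-0.03,0],"twist":[0.001,-0.002,0],"jaw":1},{"linear":[0.006,-0.03,0],"twist":[0.001,-0.002,0],"jaw":1},{"linear":[0.006,-0.03,0],"twist":[0.001,-0.002,0],"jaw":1},{"linear":[0.005,-0.029,0],"twist":[0,-0.001,0],"jaw":1},{"linear":[0,0,0],"twist":[0,0,0],"jaw":1},{"linear":[0,0,0],"twist":[0,0,0],"jaw":1}]' >/dev/null;python3 - <<'E'
from sv import *
S=arm.capture("scene"); np.savez("s1.npz",**S)
s=arm.observe()
# expected paddle blade outline projected into scene
R=s["tcp_rot"]; tip=s["position"]+.105*R[:,2]
im=S["color"].copy()
P=np.array([tip+R@np.array([x,y,-z]) for x,y,z in ((-.016,0,0),(.016,0,0),(.016,0,.08),(-.016,0,.08))])
uv=proj(S,P); print(uv.round(0).tolist())
x,y=uv.mean(0).astype(int); x0,y0=x-75,y-45
c=cv2.resize(im[y0:y0+100,x0:x0+133],(798,600),interpolation=cv2.INTER_CUBIC)
cv2.polylines(c,[((uv-[x0,y0]+.5)*6).astype(np.int32)],True,(255,0,255),1)
cv2.imwrite("pics/s1.png",c)
E
```

```text
t 8.43 tip sieve mm [40.  28.5] h 99.8 tw [ 0.0006  0.0011 -0.0008] F [ 0.4  0.2 -0.1] 59
[[327.0, 168.0], [338.0, 174.0], [339.0, 139.0], [327.0, 134.0]]
```

View pics/s1.png

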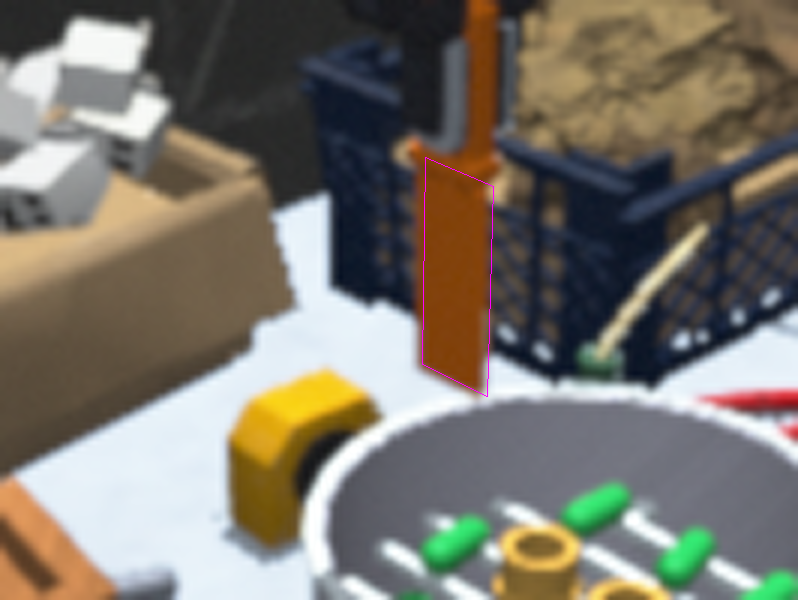

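```bash
python3 -m pendant '[{"linear":[0,0,0.03],"twist":[0,0,0],"jaw":1},{"linear":[0,0,0.03],"twist":[0,0,0],"jaw":1},{"linear":[0,0,0.02],"twist":[0,0,0],"jaw":1},{"linear":[0,0,0.015],"twist":[0,0,0],"jaw":1},{"linear":[0,0,0],"twist":[0,0,0],"jaw":1},{"linear":[0,0.006,0],"twist":[0,0,0],"jaw":1},{"linear":[0,0.006,0],"twist":[0,0,0],"jaw":1},{"linear":[0,0.005,0],"twist":[0,0,0],"jaw":1},{"linear":[0,0,0],"twist":[0,0,0],"jaw":1},{"linear":[0,0,0],"twist":[0,0,0],"jaw":1}]' ;python3 - <<'E'
from sv import *
look("t1")
E
```

```text
clock: 9.72
position: [0.5013, -0.3125, 0.1766]
tcp_rot: [[-0.967, 0.254, 0.001], [0.254, 0.967, -0.001], [-0.001, -0.001, -1.0]]
contact_force: [0.1, -0.2, 0.2]
finger_gap: 0.178
gripper_force: 58.6
t 9.72 tip sieve mm [40.7 44.7] h 5.6 tw [-0.0007  0.0017 -0.0005] F [ 0.1 -0.2  0.2] 59
bead 117 [ 41. -56.] len 9 ang -0.0
bead 90 [-37.  60.] len 9 ang -13.0
bead 115 [ -6. -55.] len 9 ang 15.0
bead 115 [-45. -54.] len 9 ang 6.0
bead 118 [-71.  -1.] len 9 ang 10.0
bush 66 [-26.  -6.] len 10 ang 66.0
```

```bash
python3 -m pendant '[{"linear":[0,-0.009,0],"twist":[0,0,0],"jaw":1},{"linear":[0,-0.009,0],"twist":[0,0,0],"jaw":1},{"linear":[0.012,0,0],"twist":[0,0,0],"jaw":1},{"linear":[0.012,0,0],"twist":[0,0,0],"jaw":1},{"linear":[0.012,0,0],"twist":[0,0,0],"jaw":1},{"linear":[0,0.006,0],"twist":[0,0,0],"jaw":1},{"linear":[0,0.006,0],"twist":[0,0,0],"jaw":1},{"linear":[0,0.006,0],"twist":[0,0,0],"jaw":1},{"linear":[0,0,0],"twist":[0,0,0],"jaw":1},{"linear":[0,-0.009,0],"twist":[0,0,0],"jaw":1},{"linear":[0,-0.009,0],"twist":[0,0,0],"jaw":1},{"linear":[0.013,0,0],"twist":[0,0,0],"jaw":1},{"linear":[0.014,0,0],"twist":[0,0,0],"jaw":1},{"linear":[0.014,0,0],"twist":[0,0,0],"jaw":1},{"linear":[0,0.006,0],"twist":[0,0,0],"jaw":1},{"linear":[0,0.006,0],"twist":[0,0,0],"jaw":1},{"linear":[0,0.006,0],"twist":[0,0,0],"jaw":1},{"linear":[0,0,0],"twist":[0,0,0],"jaw":1},{"linear":[0,0,0],"twist":[0,0,0],"jaw":1}]' >/dev/null;python3 - <<'E'
from sv import *
look("t2")
E
```

```text
t 12.15 tip sieve mm [-36.2  44.9] h 5.4 tw [-0.0005  0.0013 -0.0001] F [-0.6 -0.8 -0.2] 59
bead 108 [63.  3.] len 9 ang 8.0
bead 14 [37. 48.] len 3 ang 87.0
bead 47 [34. 30.] len 4 ang -12.0
bead 117 [ 41. -56.] len 9 ang -0.0
bead 52 [-7. 31.] len 5 ang -43.0
bead 114 [ -6. -55.] len 9 ang 16.0
bead 114 [-45. -54.] len 9 ang 7.0
bush 119 [23. -3.] len 10 ang -81.0
bush 109 [-20.   1.] len 10 ang -5.0
```

```bash
python3 -m pendant '[{"linear":[0,-0.009,0],"twist":[0,0,0],"jaw":1},{"linear":[0,-0.008,0],"twist":[0,0,0],"jaw":1},{"linear":[0.015,0,0],"twist":[0,0,0],"jaw":1},{"linear":[0.015,0,0],"twist":[0,0,0],"jaw":1},{"linear":[0,-0.006,0],"twist":[0,0,0],"jaw":1},{"linear":[0,-0.006,0],"twist":[0,0,0],"jaw":1},{"linear":[0,-0.006,0],"twist":[0,0,0],"jaw":1},{"linear":[0,-0.004,0],"twist":[0,0,0],"jaw":1},{"linear":[0,0,0],"twist":[0,0,0],"jaw":1},{"linear":[0,0,-0.015],"twist":[0,0,0],"jaw":1},{"linear":[0,0,-0.02],"twist":[0,0,0],"jaw":1},{"linear":[-0.02,0,0],"twist":[0,0,0],"jaw":1},{"linear":[0,-0.018,0],"twist":[0,0,0],"jaw":1},{"linear":[0,-0.017,0],"twist":[0,0,0],"jaw":1},{"linear":[0,0,0],"twist":[0,0,0],"jaw":1},{"linear":[0,0,0],"twist":[0,0,0],"jaw":1}]' >/dev/null;python3 - <<'E'
from sv import *
look("t3")
E
```

```text
t 14.2 tip sieve mm [-46.9 -29.3] h 40.2 tw [ 0.0003  0.0007 -0.0018] F [ 0.8  0.2 -0.9] 59
bead 108 [63.  3.] len 9 ang 8.0
bead 13 [37. 48.] len 2 ang 89.0
bead 47 [34. 30.] len 4 ang -12.0
bead 117 [ 41. -56.] len 9 ang -0.0
bead 49 [-4. 31.] len 5 ang -49.0
bead 40 [-28.  32.] len 4 ang 39.0
bead 115 [ -6. -55.] len 9 ang 15.0
bush 120 [23. -3.] len 9 ang -79.0
```

```bash
python3 -m pendant '[{"linear":[0,0.001,0.02],"twist":[0,0,0],"jaw":1},{"linear":[0,0,0.015],"twist":[0,0,0],"jaw":1},{"linear":[0,-0.006,0],"twist":[0,0,0],"jaw":1},{"linear":[0,-0.006,0],"twist":[0,0,0],"jaw":1},{"linear":[0,-0.006,0],"twist":[0,0,0],"jaw":1},{"linear":[0,0,0],"twist":[0,0,0],"jaw":1},{"linear":[0,0.009,0],"twist":[0,0,0],"jaw":1},{"linear":[0,0.009,0],"twist":[0,0,0],"jaw":1},{"linear":[-0.013,0,0],"twist":[0,0,0],"jaw":1},{"linear":[-0.013,0,0],"twist":[0,0,0],"jaw":1},{"linear":[-0.013,0,0],"twist":[0,0,0],"jaw":1},{"linear":[0,-0.006,0],"twist":[0,0,0],"jaw":1},{"linear":[0,-0.006,0],"twist":[0,0,0],"jaw":1},{"linear":[0,-0.007,0],"twist":[0,0,0],"jaw":1},{"linear":[0,0,0],"twist":[0,0,0],"jaw":1},{"linear":[0,0.01,0],"twist":[0,0,0],"jaw":1},{"linear":[0,0.009,0],"twist":[0,0,0],"jaw":1}]' >/dev/null;python3 - <<'E'
from sv import *
look("t4")
E
```

```text
t 16.38 tip sieve mm [ -7.5 -27.4] h 5.4 tw [-0.      0.0013 -0.0007] F [-1.4  0.7 -0.7] 59
bead 14 [37. 48.] len 3 ang 87.0
bead 70 [ 42. -61.] len 7 ang -16.0
```

```bash
python3 -m pendant '[{"linear":[-0.016,0,0],"twist":[0,0,0],"jaw":1},{"linear":[-0.016,0,0],"twist":[0,0,0],"jaw":1},{"linear":[-0.016,0,0],"twist":[0,0,0],"jaw":1},{"linear":[0,-0.006,0],"twist":[0,0,0],"jaw":1},{"linear":[0,-0.006,0],"twist":[0,0,0],"jaw":1},{"linear":[0,-0.006,0],"twist":[0,0,0],"jaw":1},{"linear":[0,0,0],"twist":[0,0,0],"jaw":1},{"linear":[0,0.01,0],"twist":[0,0,0],"jaw":1},{"linear":[0,0.008,-0.017],"twist":[0,0,0],"jaw":1},{"linear":[0,0,-0.018],"twist":[0,0,0],"jaw":1},{"linear":[-0.012,0.02,0],"twist":[0,0,0],"jaw":1},{"linear":[-0.011,0.02,0],"twist":[0,0,0],"jaw":1},{"linear":[0,0.016,0],"twist":[0,0,0],"jaw":1},{"linear":[0,0,0],"twist":[0,0,0],"jaw":1}]' >/dev/null;python3 - <<'E'
from sv import *
look("t5")
E
```

```text
t 18.18 tip sieve mm [63.4 29. ] h 40.4 tw [-0.0006  0.0006  0.0019] F [ 0.4 -0.4 -0.6] 59
bead 24 [ 39. -49.] len 4 ang 82.0
bead 12 [ 2. 48.] len 3 ang 84.0
bead 53 [-4. 31.] len 5 ang -50.0
bead 31 [-27.  33.] len 4 ang 57.0
bead 113 [ -7. -71.] len 10 ang 17.0
bead 117 [-39. -68.] len 9 ang 19.0
bead 60 [-60. -28.] len 5 ang -3.0
bead 12 [-60. -47.] len 3 ang -89.0
bush 24 [27.  7.] len 7 ang 67.0
bush 40 [-27.  -9.] len 7 ang 68.0
```

```bash
python3 -m pendant '[{"linear":[0,0,0.018],"twist":[0,0,0],"jaw":1},{"linear":[0,0,0.017],"twist":[0,0,0],"jaw":1},{"linear":[0,-0.006,0],"twist":[0,0,0],"jaw":1},{"linear":[0,-0.006,0],"twist":[0,0,0],"jaw":1},{"linear":[0,-0.005,0],"twist":[0,0,0],"jaw":1},{"linear":[0,0,0],"twist":[0,0,0],"jaw":1},{"linear":[0,0.004,-0.03],"twist":[0,0,0],"jaw":1},{"linear":[0,0,-0.05],"twist":[0,0,0],"jaw":1},{"linear":[0,0.06,-0.02],"twist":[0,0,0],"jaw":1},{"linear":[0,0.06,0],"twist":[0,0,0],"jaw":1},{"linear":[0,0.06,0],"twist":[0,0,0],"jaw":1},{"linear":[0,0,0],"twist":[0,0,0],"jaw":1},{"linear":[0,0,0],"twist":[0,0,0],"jaw":1}]' >/dev/null;python3 - <<'E'
from sv import *
T=look("t6"); S=arm.capture("scene")
c=np.hstack([cv2.resize(T["color"][188:313,260:385],(400,400),interpolation=cv2.INTER_CUBIC),cv2.resize(S["color"][165:265,304:404],(400,400),interpolation=cv2.INTER_CUBIC)])
cv2.imwrite("pics/t6.png",c)
E
```

```text
t 19.85 tip sieve mm [ 63.8 193.9] h 105.6 tw [-0.0012  0.0021  0.0003] F [-0.7 -0.1 -1. ] 59
bead 48 [61. 25.] len 4 ang -2.0
bead 19 [61.  7.] len 3 ang -88.0
bead 13 [37. 48.] len 2 ang 89.0
bead 48 [34. 30.] len 4 ang -16.0
bead 48 [ 39. -30.] len 5 ang -6.0
bead 23 [ 39. -49.] len 4 ang 80.0
bead 12 [ 2. 48.] len 3 ang 84.0
bead 49 [-4. 31.] len 5 ang -49.0
bead 58 [-27.  29.] len 5 ang 17.0
bead 113 [ -7. -71.] len 10 ang 17.0
bead 117 [-39. -68.] len 9 ang 20.0
bead 59 [-60. -28.] len 5 ang -1.0
bead 12 [-60. -47.] len 3 ang -89.0
bush 118 [23. -3.] len 9 ang -73.0
bush 130 [-23.   1.] len 10 ang 77.0
```

View pics/t6.png

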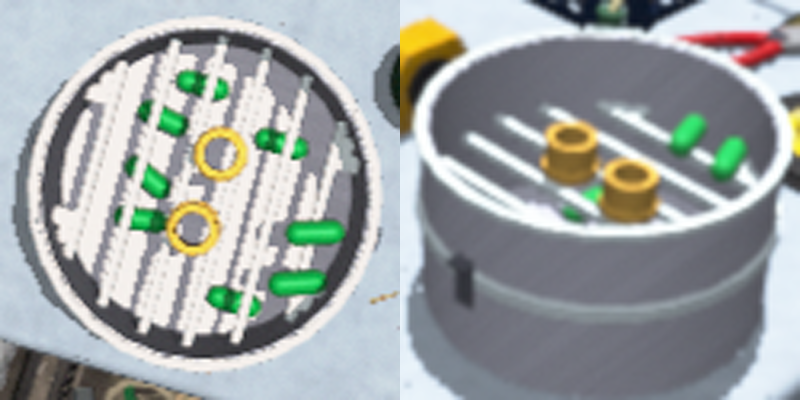

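```bash
python3 -m pendant '[{"linear":[0.007,-0.06,0],"twist":[0,0,0],"jaw":1},{"linear":[0.007,-0.06,0],"twist":[0,0,0],"jaw":1},{"linear":[0.007,-0.06,0],"twist":[0,0,0],"jaw":1},{"linear":[0.008,-0.06,0],"twist":[0,0,0],"jaw":1},{"linear":[0,-0.012,0],"twist":[0,0,0],"jaw":1},{"linear":[0,0,0],"twist":[0,0,0],"jaw":1},{"linear":[0,0,0.04],"twist":[0,0,0],"jaw":1},{"linear":[0,0,0.03],"twist":[0,0,0],"jaw":1},{"linear":[0,0,0.02],"twist":[0,0,0],"jaw":1},{"linear":[0,0,0.01],"twist":[0,0,0],"jaw":1},{"linear":[0.01,0,0],"twist":[0,0,0],"jaw":1},{"linear":[0.008,0,0],"twist":[0,0,0],"jaw":1},{"linear":[0.007,0,0],"twist":[0,0,0],"jaw":1},{"linear":[0.007,0,0],"twist":[0,0,0],"jaw":1},{"linear":[0.007,0,0],"twist":[0,0,0],"jaw":1},{"linear":[0.006,0,0],"twist":[0,0,0],"jaw":1},{"linear":[0,0,0],"twist":[0,0,0],"jaw":1}]' >/dev/null;python3 - <<'E'
from sv import *
T=look("t7"); S=arm.capture("scene"); np.savez("s7.npz",**S); S0=load("scene0.npz")
m=green(S); n,l,st,c=cv2.connectedComponentsWithStats(m)
for i in range(1,n):
    if st[i,4]>12: 
        w=unproj(S,c[i],.0735)[0]; print("scene",st[i,4],((yawR(SY)[:2,:2].T@(w[:2]-SC))*1000).round())
E
```

```text
t 22.07 tip sieve mm [-10.8 -57.9] h 5.2 tw [-0.0004  0.0013 -0.0011] F [ 0.6 -0.  -0.9] 59
bead 47 [61. 25.] len 5 ang -1.0
bead 19 [61.  7.] len 3 ang -88.0
bead 14 [37. 48.] len 3 ang 87.0
bead 47 [34. 30.] len 4 ang -12.0
bead 13 [ 41. -25.] len 3 ang 57.0
bead 13 [ 2. 48.] len 3 ang 89.0
bead 48 [-4. 31.] len 5 ang -43.0
bead 51 [-27.  29.] len 5 ang 12.0
bush 98 [25. -1.] len 10 ang 61.0
scene 47 [-131. -197.]
scene 53 [-39. -67.]
scene 33 [ 72. 565.]
```

```bash
python3 -m pendant '[{"linear":[0.007,0,0],"twist":[0,0,0],"jaw":1},{"linear":[0.007,0,0],"twist":[0,0,0],"jaw":1},{"linear":[0.007,0,0],"twist":[0,0,0],"jaw":1},{"linear":[0.005,0,0],"twist":[0,0,0],"jaw":1},{"linear":[0,0,0],"twist":[0,0,0],"jaw":1},{"linear":[-0.01,0.003,-0.03],"twist":[0,0,0],"jaw":1},{"linear":[0,0,-0.06],"twist":[0,0,0],"jaw":1},{"linear":[0,0.06,-0.01],"twist":[0,0,0],"jaw":1},{"linear":[0,0.06,0],"twist":[0,0,0],"jaw":1},{"linear":[0,0.06,0],"twist":[0,0,0],"jaw":1},{"linear":[0,0.06,0],"twist":[0,0,0],"jaw":1},{"linear":[0,0,0],"twist":[0,0,0],"jaw":1},{"linear":[0,0,0],"twist":[0,0,0],"jaw":1}]' >/dev/null;python3 - <<'E'
from sv import *
T=look("t8"); S=arm.capture("scene")
c=np.hstack([cv2.resize(T["color"][188:313,260:385],(400,400),interpolation=cv2.INTER_CUBIC),cv2.resize(S["color"][165:265,304:404],(400,400),interpolation=cv2.INTER_CUBIC)])
cv2.imwrite("pics/t8.png",c)
E
```

```text
t 23.8 tip sieve mm [-26.3 185. ] h 105.2 tw [-0.0012  0.0016  0.0004] F [ 0.6  0.3 -0.9] 59
bead 46 [61. 26.] len 4 ang -2.0
bead 19 [61.  7.] len 3 ang -88.0
bead 13 [37. 48.] len 2 ang 89.0
bead 46 [34. 30.] len 4 ang -16.0
bead 49 [ 39. -30.] len 5 ang -10.0
bead 24 [ 39. -49.] len 4 ang 82.0
bead 49 [-4. 31.] len 5 ang -49.0
bead 54 [-27.  29.] len 5 ang 13.0
bead 149 [-39. -74.] len 14 ang 75.0
bead 57 [-60. -28.] len 5 ang -4.0
bush 122 [23. -3.] len 9 ang -86.0
bush 132 [-23.   1.] len 10 ang 71.0
```

View pics/t8.png

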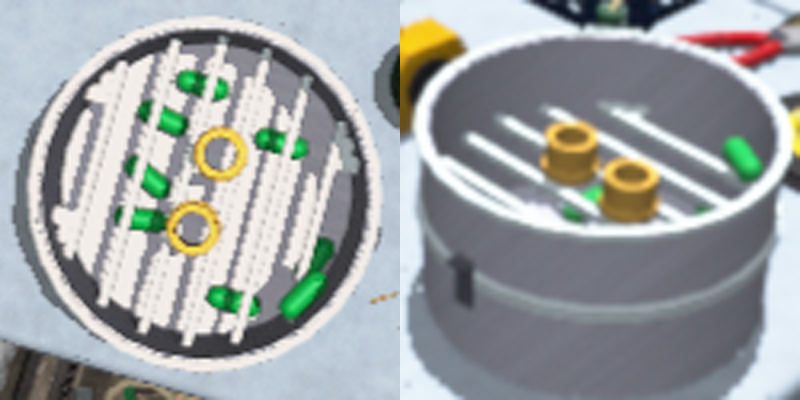

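```bash
python3 - <<'E'
from h import *
SC=np.array([.4507,-.3455]); SY=np.radians(-14.7)
T=load("t8.npz"); h=hsv(T); m=green(T)
# brightness in region
ys,xs=np.nonzero(m[265:295,345:370]); xs+=345; ys+=265
for zz in (.0735,.02):
    W=(unproj(T,np.c_[xs,ys],zz)[:,:2]-SC)@yawR(SY)[:2,:2]*1000; V=h[ys,xs,2]
    if zz>.05: b=V>125
    w=W[b] if zz>.05 else W[~b]
    e,v=np.linalg.eigh(np.cov(w.T)); print(zz,len(w),w.mean(0).round(1),np.sqrt(e).round(1),v[:,1].round(2)); mu=w.mean(0); a=(w-mu)@v[:,1]; print((mu+v[:,1]*a.min()).round(),(mu+v[:,1]*a.max()).round())
print(np.sort(V)[::12])
E
```

```text
0.0735 97 [-44.7 -72.9] [3.3 9.2] [-0.9   0.43]
[-28. -81.] [-59. -66.]
0.02 48 [-32.6 -79.5] [ 4.  14.8] [-0.96  0.27]
[-16. -84.] [-66. -70.]
[ 91 100 109 113 126 139 151 163 178 183 203 222 223]
```

```bash
python3 -m pendant '[{"linear":[0.008,-0.058,0],"twist":[0,0,0],"jaw":1},{"linear":[0.008,-0.058,0],"twist":[0,0,0],"jaw":1},{"linear":[0.008,-0.058,0],"twist":[0,0,0],"jaw":1},{"linear":[0.009,-0.057,0],"twist":[0,0,0],"jaw":1},{"linear":[0,0,0],"twist":[0,0,-0.222],"jaw":1},{"linear":[0,0,0],"twist":[0,0,-0.222],"jaw":1},{"linear":[0,0,0],"twist":[0,0,-0.222],"jaw":1},{"linear":[0,0,0],"twist":[0,0,-0.222],"jaw":1},{"linear":[0,0,0],"twist":[0,0,-0.222],"jaw":1},{"linear":[0,0,0],"twist":[0,0,0],"jaw":1},{"linear":[0,0,0],"twist":[0,0,0],"jaw":1}]';python3 - <<'E'
import sv
from sv import *
print(s["joint_positions"].round(0))
E
```

```text
clock: 25.28
position: [0.4084, -0.3483, 0.2747]
tcp_rot: [[-0.85, -0.527, -0.025], [-0.526, 0.85, -0.027], [0.035, -0.01, -0.999]]
contact_force: [-0.1, 0.6, -0.6]
finger_gap: 0.176
gripper_force: 59.5
t 25.27 tip sieve mm [-42.  -16.9] h 103.7 tw [-0.0303 -0.0374  1.0328] F [-0.1  0.6 -0.6] 60
[ -45.   -8.  107.   -2.   81. -167.]
```

```bash
cat > go.py <<'E'
from sv import *
def tgt(x,y,h,yaw):
    R=Rtool(SY+np.radians(yaw),np.array([0,0,-1.])); p=np.r_[yawR(SY)[:2,:2]@[x/1e3,y/1e3]+SC,.066+h/1e3+.105]
    print(*delta(s["position"],s["tcp_rot"],p,R), "target axes",(R.T@(p-s["position"])).round(4))
E
python3 -c "
from go import *
tgt(-56.6,-43.6,105,44)"
```

```text
t 25.27 tip sieve mm [-42.  -16.9] h 103.7 tw [-0.0303 -0.0374  1.0328] F [-0.1  0.6 -0.6] 60
[ 0.0332 -0.0089 -0.0001] [-0.0137 -0.0447  0.0551] target axes [ 0.0328 -0.0103 -0.0013]
```

```bash
python3 -m pendant '[{"linear":[0,0,0],"twist":[-0.0137,-0.0447,0.055],"jaw":1},{"linear":[0.015,-0.005,-0.001],"twist":[0,0,0],"jaw":1},{"linear":[0.018,-0.005,0],"twist":[0,0,0],"jaw":1},{"linear":[0,0,0],"twist":[0,0,0],"jaw":1},{"linear":[0,0,0],"twist":[0,0,0],"jaw":1}]' >/dev/null;python3 -c "
from go import *
print(s['joint_positions'].round(1))
tgt(-56.6,-43.6,105,44)"
```

```text
t 25.9 tip sieve mm [-51. -34.] h 104.7 tw [-0.008  -0.0106  0.9586] F [-0.1  0.3 -0.6] 59
[ -48.3   -8.5  106.8   -0.6   81.7 -166.6]
[ 0.0117 -0.0034 -0.0001] [-0.0033 -0.0125 -0.0192] target axes [ 0.0118 -0.0032 -0.0003]
```

```bash
python3 -m pendant '[{"linear":[0,0,0],"twist":[0,0,0.21],"jaw":1},{"linear":[0,0,0],"twist":[0,0,0.21],"jaw":1},{"linear":[0,0,0],"twist":[0,0,0.21],"jaw":1},{"linear":[0,0,0],"twist":[0,0,0.21],"jaw":1},{"linear":[0,0,0],"twist":[0,0,0.21],"jaw":1},{"linear":[0,0,0],"twist":[0,0,0.21],"jaw":1},{"linear":[0,0,0],"twist":[0,0,0.21],"jaw":1},{"linear":[0,0,0],"twist":[0,0,0.21],"jaw":1},{"linear":[0,0,0],"twist":[0,0,0.21],"jaw":1},{"linear":[0,0,0],"twist":[0,0,0.21],"jaw":1},{"linear":[0,0,0],"twist":[0,0,0.21],"jaw":1},{"linear":[0,0,0],"twist":[0,0,0.21],"jaw":1},{"linear":[0,0,0],"twist":[0,0,0.21],"jaw":1},{"linear":[0,0,0],"twist":[0,0,0.21],"jaw":1},{"linear":[0,0,0],"twist":[0,0,0.21],"jaw":1},{"linear":[0,0,0],"twist":[0,0,0.21],"jaw":1},{"linear":[0,0,0],"twist":[0,0,0.21],"jaw":1},{"linear":[0,0,0],"twist":[0,0,0.21],"jaw":1},{"linear":[0,0,0],"twist":[0,0,0],"jaw":1}]' >/dev/null;python3 -c "
from go import *
print(s['joint_positions'].round(1))
tgt(-59.3,-45.5,105,-127)"
```

```text
t 28.27 tip sieve mm [-50.7 -33.6] h 104.7 tw [-0.0137  0.0085 -2.8179] F [-0.1 -0.6 -0.7] 59
[-48.2  -8.5 106.8  -0.6  81.7   3.4]
[-0.0157  0.0004 -0.0001] [0.0012 0.013  0.0043] target axes [-0.0157  0.0004 -0.0003]
```

```bash
python3 -m pendant '[{"linear":[-0.0157,0,0],"twist":[0.0012,0.013,0.0043],"jaw":1},{"linear":[0,0,0],"twist":[0,0,0],"jaw":1},{"linear":[0,0,0.025],"twist":[0,0,0],"jaw":1},{"linear":[0,0,0],"twist":[0,0,0],"jaw":1}]' >/dev/null;python3 -c "
from go import *
tgt(-59.3,-45.5,5,-127)"
```

```text
t 28.77 tip sieve mm [-61.3 -44.8] h 77.7 tw [-0.0032 -0.0062 -2.8254] F [ 0.8 -1.1 -0.4] 59
[0.0007 0.0019 0.0727] [-0.0056  0.0001 -0.0032] target axes [0.0007 0.0016 0.0727]
```

Good. Descend and push tangentially along tool +y.

```bash
python3 -m pendant '[{"linear":[0,0.0,0.03],"twist":[0,0,0],"jaw":1},{"linear":[0,0,0.025],"twist":[0,0,0],"jaw":1},{"linear":[0,0,0.018],"twist":[0,0,0],"jaw":1},{"linear":[0,0,0],"twist":[0,0,0],"jaw":1},{"linear":[0,0.006,0],"twist":[0,0,0],"jaw":1},{"linear":[0,0.006,0],"twist":[0,0,0],"jaw":1},{"linear":[0,0.006,0],"twist":[0,0,0],"jaw":1},{"linear":[0,0.006,0],"twist":[0,0,0],"jaw":1},{"linear":[0,0.006,0],"twist":[0,0,0],"jaw":1},{"linear":[0,0.006,0],"twist":[0,0,0],"jaw":1},{"linear":[0,0,0],"twist":[0,0,0],"jaw":1},{"linear":[0,0,0],"twist":[0,0,0],"jaw":1}]';python3 -c "
from go import *
S=arm.capture('scene'); np.savez('s9.npz',**S)
m=green(S); n,l,st,c=cv2.connectedComponentsWithStats(m)
for i in range(1,n):
    if st[i,4]>8:
        w=unproj(S,c[i],.0735)[0]; print('scene',st[i,4],((yawR(SY)[:2,:2].T@(w[:2]-SC))*1000).round())
"
```

```text
clock: 30.28
position: [0.4035, -0.4026, 0.1778]
tcp_rot: [[0.786, 0.618, -0.0], [0.618, -0.786, 0.0], [-0.0, -0.0, -1.0]]
contact_force: [0.4, -0.9, -0.3]
finger_gap: 0.181
gripper_force: 59.5
t 30.27 tip sieve mm [-31.2 -67.2] h 6.8 tw [-4.0000e-04 -3.0000e-04 -2.8255e+00] F [ 0.4 -0.9 -0.3] 59
scene 87 [-133. -205.]
scene 9 [-8. 13.]
scene 15 [-37. -14.]
scene 33 [ 72. 565.]
```

```bash
python3 -m pendant '[{"linear":[0,-0.003,-0.03],"twist":[0,0,0],"jaw":1},{"linear":[0,0,-0.055],"twist":[0,0,0],"jaw":1},{"linear":[0.03,-0.05,-0.02],"twist":[0,0,-0.1],"jaw":1},{"linear":[0.03,-0.04,0],"twist":[0,0,-0.21],"jaw":1},{"linear":[0,-0.04,0],"twist":[0,0,-0.21],"jaw":1},{"linear":[0,-0.03,0],"twist":[0,0,-0.21],"jaw":1},{"linear":[0,0,0],"twist":[0,0,-0.21],"jaw":1},{"linear":[0,0,0],"twist":[0,0,-0.21],"jaw":1},{"linear":[0,0,0],"twist":[0,0,-0.21],"jaw":1},{"linear":[0,0,0],"twist":[0,0,-0.21],"jaw":1},{"linear":[0,0,0],"twist":[0,0,-0.21],"jaw":1},{"linear":[0,0,0],"twist":[0,0,-0.21],"jaw":1},{"linear":[0,0,0],"twist":[0,0,-0.21],"jaw":1},{"linear":[0,0,0],"twist":[0,0,-0.21],"jaw":1},{"linear":[0,0,0],"twist":[0,0,-0.21],"jaw":1},{"linear":[0,0,0],"twist":[0,0,-0.21],"jaw":1},{"linear":[0,0,0],"twist":[0,0,0],"jaw":1}]' > /dev/null;python3 - <<'E'
from sv import *
T=look("t9"); S=arm.capture("scene")
c=np.hstack([cv2.resize(T["color"][188:313,260:385],(400,400),interpolation=cv2.INTER_CUBIC),cv2.resize(S["color"][165:265,304:404],(400,400),interpolation=cv2.INTER_CUBIC)])
cv2.imwrite("pics/t9.png",c)
E
```

```text
t 32.45 tip sieve mm [-138.8   58.4] h 111.9 tw [-0.0002  0.0003  0.002 ] F [-0.1  0.1 -1.2] 60
bead 45 [61. 26.] len 5 ang -1.0
bead 19 [61.  7.] len 3 ang -88.0
bead 13 [37. 48.] len 2 ang 89.0
bead 46 [34. 30.] len 4 ang -16.0
bead 49 [ 39. -30.] len 5 ang -2.0
bead 23 [ 39. -49.] len 4 ang 80.0
bead 49 [-4. 31.] len 5 ang -49.0
bead 43 [ 19. -77.] len 6 ang -86.0
bead 54 [-27.  30.] len 5 ang 13.0
bead 36 [-21. -77.] len 6 ang 77.0
bead 56 [-60. -28.] len 6 ang -3.0
bead 12 [-60. -47.] len 3 ang -89.0
bush 124 [23. -3.] len 9 ang -87.0
bush 132 [-23.   1.] len 10 ang 71.0
```

View pics/t9.png

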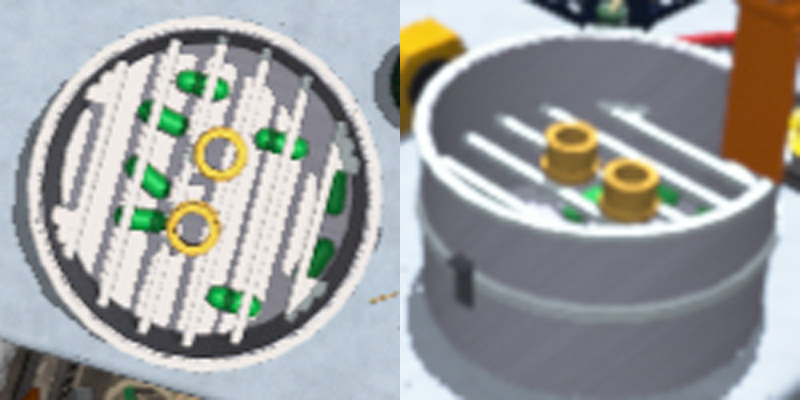

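```bash
python3 - <<'E'
from sv import *
g=load("grasp.npz"); s=arm.observe()
print(s["position"].round(4))
d=(s["tcp_rot"].T@(g["p"]+.13*U+[0,0,.02]-s["position"])); print(d.round(4),delta(s["position"],s["tcp_rot"],g["p"],g["R"])[1])
E
```

```text
t 32.55 tip sieve mm [-138.7   58.4] h 111.9 tw [-0.0002  0.0001  0.0012] F [-0.4 -0.7 -0.6] 60
[ 0.3313 -0.2538  0.2829]
[-0.2086  0.0886  0.0205] [-0.0185 -0.5543 -0.0856]
```

```bash
python3 -m pendant '[{"linear":[-0.052,0.022,0],"twist":[0,0,0],"jaw":1},{"linear":[-0.052,0.022,0],"twist":[0,0,0],"jaw":1},{"linear":[-0.052,0.022,0],"twist":[0,0,0],"jaw":1},{"linear":[-0.052,0.022,0],"twist":[0,0,0],"jaw":1},{"linear":[0,0,0],"twist":[-0.005,-0.139,-0.0214],"jaw":1},{"linear":[0,0,0],"twist":[-0.005,-0.139,-0.0214],"jaw":1},{"linear":[0,0,0],"twist":[-0.004,-0.139,-0.0214],"jaw":1},{"linear":[0,0,0],"twist":[-0.004,-0.138,-0.0214],"jaw":1},{"linear":[0,0,0],"twist":[0,0,0],"jaw":1},{"linear":[0,0,0],"twist":[0,0,0],"jaw":1},{"linear":[0,0,0],"twist":[0,0,0],"jaw":1}]' > /dev/null;cat > ins.py <<'E'
from sv import *
g=load("grasp.npz"); s=arm.observe(); Rg=Rtool(BY,-U) 
print(s["position"].round(4),"to grasp: lin(target axes)",(Rg.T@(g["p"]-s["position"])).round(4),"tw",delta(s["position"],s["tcp_rot"],g["p"],Rg)[1],"vs Rg",delta(s["position"],s["tcp_rot"],g["p"],g["R"])[1])
E
python3 ins.py
```

```text
t 33.92 tip sieve mm [114.  150.1] h 122.3 tw [0.0187 0.5548 0.0895] F [-0.1 -0.4  0.1] 60
[ 0.5555 -0.221   0.2835] to grasp: lin(target axes) [1.730e-02 1.000e-04 1.672e-01] tw [ 0.0008 -0.0005  0.0041] vs Rg [0.0008 0.0004 0.0025]
```

```bash
python3 -m pendant '[{"linear":[0.009,0,0.036],"twist":[0,0,0.003],"jaw":1},{"linear":[0.0083,0,0.036],"twist":[0,0,0],"jaw":1},{"linear":[0,0,0],"twist":[0,0,0],"jaw":1},{"linear":[0,0,0],"twist":[0,0,0],"jaw":1},{"linear":[0,0,0],"twist":[0,0,0],"jaw":1},{"linear":[0,0,0],"twist":[0,0,0],"jaw":1}]' > /dev/null;python3 ins.py; python3 - <<'E'
from mv import *
s=arm.observe(); S=arm.capture("scene"); T=arm.capture("top"); 
R=s["tcp_rot"]; p=s["position"]+.105*R[:,2]
h=[]
for r in (T,S):
    P=np.array([p+R@np.array([x,y,-z]) for x,y,z in ((-.016,0,0),(.016,0,0),(.016,0,.08),(-.016,0,.08))])
    Q=np.array([M+yawR(BY)@(np.array([.9063,0,.4226])*x+np.array([0,1,0])*y)for x,y in ((-.018,-.0045),(.018,-.0045),(.018,.0045),(-.018,.0045))])
    uv=proj(r,P);uq=proj(r,Q); x0,y0=(uq.mean(0)-[25,37]).astype(int)
    c=cv2.resize(r["color"][y0:y0+75,x0:x0+50],(400,600),interpolation=cv2.INTER_CUBIC)
    for k,col in ((uv,(255,0,255)),(uq,(255,255,0))): cv2.polylines(c,[((k-[x0,y0]+.5)*8).astype(np.int32)],True,col,1)
    h.append(c)
cv2.imwrite("pics/ins.png",np.hstack(h))
E
```

```text
t 34.67 tip sieve mm [128.9 150.9] h 51.2 tw [0.0184 0.5584 0.087 ] F [-0.4 -0.5 -1.1] 60
[ 0.5699 -0.2239  0.2123] to grasp: lin(target axes) [0.0005 0.0003 0.0965] tw [-0.0002  0.0031  0.0018] vs Rg [-0.0002  0.004   0.0002]
```

View pics/ins.png

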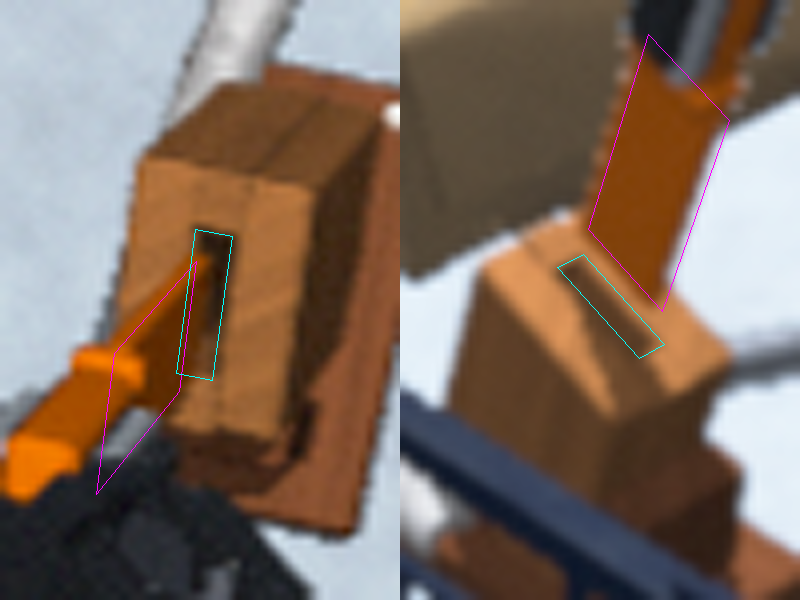

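```bash
python3 -m pendant '[{"linear":[0.0005,0,0.008],"twist":[0,0,0],"jaw":1},{"linear":[0,0,0.008],"twist":[0,0,0],"jaw":1},{"linear":[0,0,0.008],"twist":[0,0,0],"jaw":1},{"linear":[0,0,0.006],"twist":[0,0,0],"jaw":1},{"linear":[0,0,0],"twist":[0,0,0],"jaw":1},{"linear":[0,0,0],"twist":[0,0,0],"jaw":1}]' | sed -n '1,5p';python3 ins.py
```

```text
clock: 35.52
position: [0.5814, -0.2258, 0.183]
tcp_rot: [[-0.891, 0.186, 0.415], [0.169, 0.983, -0.078], [-0.422, 0.0, -0.906]]
contact_force: [-0.1, 0.0, -1.1]
finger_gap: 0.178
t 35.52 tip sieve mm [140.3 152. ] h 21.8 tw [0.0194 0.5549 0.087 ] F [-0.1  0.  -1.1] 60
[ 0.5814 -0.2258  0.183 ] to grasp: lin(target axes) [-0.0013  0.      0.065 ] tw [ 0.0009 -0.0004  0.0015] vs Rg [ 0.0009  0.0005 -0.0001]
```

In with no force. Continue.

```bash
python3 -m pendant '[{"linear":[-0.0005,0,0.01],"twist":[0,0,0],"jaw":1},{"linear":[0,0,0.01],"twist":[0,0,0],"jaw":1},{"linear":[0,0,0.01],"twist":[0,0,0],"jaw":1},{"linear":[0,0,0.01],"twist":[0,0,0],"jaw":1},{"linear":[0,0,0.01],"twist":[0,0,0],"jaw":1},{"linear":[0,0,0.008],"twist":[0,0,0],"jaw":1},{"linear":[0,0,0],"twist":[0,0,0],"jaw":1},{"linear":[0,0,0],"twist":[0,0,0],"jaw":1}]' | sed -n '1,5p';python3 ins.py
```

```text
clock: 36.52
position: [0.606, -0.2305, 0.1309]
tcp_rot: [[-0.89, 0.186, 0.415], [0.169, 0.983, -0.079], [-0.423, 0.0, -0.906]]
contact_force: [0.2, 0.2, -0.2]
finger_gap: 0.18
t 36.52 tip sieve mm [165.3 153.7] h -30.3 tw [0.0193 0.5555 0.0869] F [ 0.2  0.2 -0.2] 60
[ 0.606  -0.2305  0.1309] to grasp: lin(target axes) [-0.0006  0.      0.0072] tw [0.0007 0.0002 0.0014] vs Rg [ 0.0007  0.0011 -0.0001]
```

```bash
python3 -m pendant '[{"linear":[0,0,0.003],"twist":[0,0,0],"jaw":1},{"linear":[0,0,0.003],"twist":[0,0,0],"jaw":1},{"linear":[0,0,0.002],"twist":[0,0,0],"jaw":1},{"linear":[0,0,0],"twist":[0,0,0],"jaw":1},{"linear":[0,0,0],"twist":[0,0,0],"jaw":1}]' | sed -n '1,5p';python3 ins.py
```

```text
clock: 37.15
position: [0.6088, -0.231, 0.1242]
tcp_rot: [[-0.891, 0.186, 0.414], [0.168, 0.983, -0.078], [-0.422, 0.0, -0.907]]
contact_force: [-8.2, 1.9, 6.3]
finger_gap: 0.181
t 37.15 tip sieve mm [168.1 154. ] h -37.0 tw [0.0196 0.5538 0.0875] F [-8.2  1.9  6.3] 61
[ 0.6088 -0.231   0.1242] to grasp: lin(target axes) [-0.0008 -0.     -0.0001] tw [ 0.0012 -0.0015  0.002 ] vs Rg [ 0.0012 -0.0006  0.0004]
```

```bash
python3 -m pendant '[{"linear":[0,0,0],"twist":[0,0,0],"jaw":0},{"linear":[0,0,0],"twist":[0,0,0],"jaw":0},{"linear":[0,0,0],"twist":[0,0,0],"jaw":0},{"linear":[0,0,0],"twist":[0,0,0],"jaw":0},{"linear":[0,0,0],"twist":[0,0,0],"jaw":0},{"linear":[0,0,0],"twist":[0,0,0],"jaw":0},{"linear":[0,0,-0.02],"twist":[0,0,0],"jaw":0},{"linear":[0,0,-0.04],"twist":[0,0,0],"jaw":0},{"linear":[0,0,-0.05],"twist":[0,0,0],"jaw":0},{"linear":[0,0,-0.05],"twist":[0,0,0],"jaw":0},{"linear":[0.05,0.03,-0.02],"twist":[0,0,0],"jaw":0},{"linear":[0,0,0],"twist":[0,0,0],"jaw":0},{"linear":[0,0,0],"twist":[0,0,0],"jaw":0}]' | sed -n '1,6p'; sed -i 's/^T,S=.*/T,S=load("te.npz"),load("se.npz")/;s/pf.png/pe.png/' pad.py; python3 - <<'E'
from sv import *
T=look("te"); np.savez("se.npz",**arm.capture("scene"))
E
python3 pad.py
```

```text
clock: 38.78
position: [0.4957, -0.1792, 0.2657]
tcp_rot: [[-0.89, 0.186, 0.416], [0.168, 0.983, -0.079], [-0.424, -0.0, -0.906]]
contact_force: [-0.3, -1.3, 0.3]
finger_gap: 1.0
gripper_force: 0.0
t 38.77 tip sieve mm [ 45.7 175.4] h 104.6 tw [0.0189 0.5566 0.0871] F [-0.3 -1.3  0.3] 0
bead 46 [61. 26.] len 5 ang 1.0
bead 19 [61.  7.] len 3 ang -88.0
bead 13 [37. 48.] len 2 ang 89.0
bead 47 [34. 30.] len 4 ang -12.0
bead 48 [ 39. -30.] len 5 ang -6.0
bead 24 [ 39. -49.] len 4 ang 82.0
bead 50 [-4. 31.] len 5 ang -47.0
bead 48 [ 19. -77.] len 7 ang -86.0
bead 56 [-27.  29.] len 5 ang 14.0
bead 45 [-21. -77.] len 6 ang 79.0
bead 59 [-60. -28.] len 5 ang -4.0
bead 12 [-60. -47.] len 3 ang -89.0
bush 122 [23. -3.] len 9 ang -77.0
bush 131 [-23.   1.] len 10 ang 73.0
[254 147  18  28 289]
[255 179  16  28 257]
[ 0.62207953 -0.23388057 -0.19421001] -11.127414008562871 0.516364335658876
0.7851302528997909
0.6985054114413332
```

View pics/pe.png

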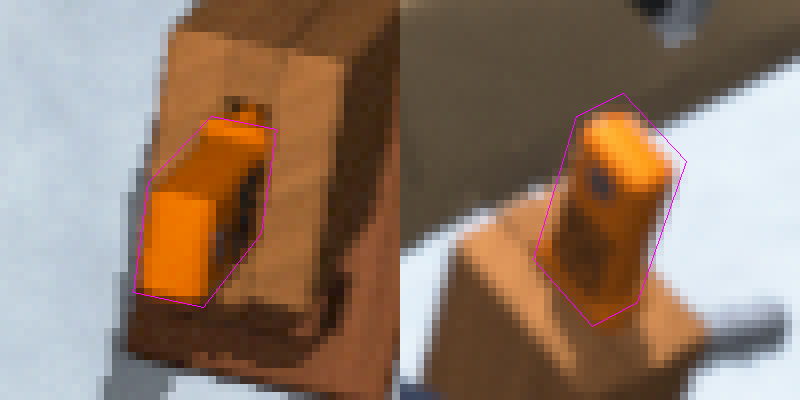

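The paddle sits as it did at the start, the beads are below the bars and the bushes haven't moved, so I'm handing in.

```bash
python3 -c "
from workcell import arm
print(arm.finish_job())"
```

```text
the job is handed in; nothing more can be done
None
```

I've handed the job in, at about 39 s of the 67 s allowed: in the last pictures all eight beads are in the pan, both bushes are still on the bars, and the paddle looks fully home in its slot; the hand-in gave no verdict.

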